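# Sort lamp shades by heft and load the transit carrier

### The arm

A 7-joint arm with a two-finger parallel gripper is mounted at the origin on the work surface. World frame = base frame: x ahead of the robot, y to its left, z up, the work surface at z = 0. Lengths are in mm, angles in degrees, forces in N, time in s.
With the tool pointing down it reaches from about 400 to 875 mm from the base axis. Payload 6.5 kg.
Tool frame: the origin (TCP) lies midway between the tips of the shut fingers; the grasp point (between the pads) lies 19 mm behind it; z points along the fingers, x is the direction in which the jaws open and shut, and the axes are right-handed (so a half turn about z gives the same grasp; the last joint's range is limited). The gripper opens to 85 mm and grips with 20 to 120 N. Pads are 22 mm wide; open, the fingers measure 114 mm over their backs; the gripper's body (76 mm by 85 mm) begins 54 mm behind the grasp point. The pads swing forward as they close: fully open they stand 13 mm farther back than shut.
Start: joints at [68.801, 30.733, -0.252, 88.115, 0.149, 61.152, -4.079], TCP at [194.442, -620.228, 231.29] pointing down, gripper open.
Joint ranges: [-154.64, 154.64], [-21.42, 123.67], [-72.66, 72.17], [13.99, 137.28], [-74.86, 254.86], [10.95, 109.41], [-158.01, 158.01]. Speed limits (degrees/s): [136.94, 136.94, 180, 180, 180, 180, 180].

### API

Orientations are given as [roll, pitch, yaw] about the fixed x, y, z axes, in that order (R = Rz(yaw) Ry(pitch) Rx(roll)).
In Python, from plant import env, get_image gives the robot as it stands.
- The arm moves only by the tool drive_tool, never from a script. Its argument "commands" is a list that holds one entry, the list of rows, each a list of 7 numbers: the turn, a rotation vector about the tool's x, y, z in degrees, then the shift along the tool's x, y, z in mm, then the closure, from -1 (fully open) to 1 (shut). In form: [[[ax, ay, az, dx, dy, dz, grip], ...]]. A call has exactly 10 rows; each row is the pose to reach, as a shift and turn from the pose commanded when the call began, along the tool's axes at that moment; what a row does not reach only later rows make up. A row lasts 1/12 s, in which the tool goes at most 41.7 mm and 7.16 degrees, less where a joint would pass 70% of its speed; a pose out of reach is approached as far as the arm can. A call with a gripper value outside its range is refused whole. The fingers move at their own pace and stop on an object; "newtons" is the grip in N (left out, the last holds). Time passes only in rows, so rows that repeat a pose let the fingers close, or fill a call up. It gives the time, the measured TCP pose, the force and the opening at its end, in the units of the state.
- env.state(): the state, without advancing time (a new reading comes with each control period).
- get_image(name): name is "scene" or "top" or "wrist"; returns a dict with "image" (400x640x3 uint8, red, green, blue), "camera_matrix" (3x3 intrinsics, pixels), "k1" (the pictures are not rectified: a ray, as slopes to the right and down, at radius r is drawn at 1 + k1 r^2 times it, then the intrinsics apply), "extrinsics" (4x4, takes a point from world to camera coordinates). Camera axes: x right, y up, looking along -z (the intrinsics and any distortion apply to the point x, -y, -z); pixel columns grow to the right and rows downward; lengths in mm; the calibration is good to about 2 mm. A picture is of the moment at which its call begins. There is no depth.
- env.job_done(): hands the job in, once; it reports no verdict.
The state is a dict: "time_s": time; "q": joint angles; "joint_vel": joint speeds; "tau": joint torques, N m; "ee_pos": TCP position; "orientation": TCP orientation; "contact_force": force on the tool from outside, world axes, zero at the start; "torque": the same for the moment, N m; "grip_width": finger opening in mm.
Only numpy, scipy, OpenCV 4.12 (cv2) and the standard library are available. Lean on these libraries where they do the work, as an engineer would, in place of code of your own. Each camera call takes 0.05 s, during which the arm holds its last target.

### The job

A batch of finished lamp shades got mixed: some are aluminium, some are steel, and under the same coating only their weight tells them apart. Nest all the aluminium ones in one straight stack over the disc of the wooden transit carrier, then swing the carrier's hold-down arm back over the stack until it meets its stop and push it down until its sprung pad presses lightly on the top shade; nest the steel ones in one stack in the grey tray. Leave the other things on the bench where they are.

Things in the scene. Friction and masses are not known exactly. Their poses are not given: they have to be found in the camera images.
- shade_1: red coated pendant lamp shade, one of up to six look-alikes, mouth down: cone skirt 101 mm across the rolled rim of the open mouth below, 64 mm across its flat top, which is 82 mm up; wall 3 mm, ceiling inside 78 mm up. On top a round lampholder collar 34 mm across, 26 mm tall, to pick it up by; 108 mm tall in all. Origin: centre of the mouth, z up. May be absent
- shade_2: shade like shade_1, may be absent. Each of the six is aluminium (0.16 to 0.20 kg) or steel (0.47 to 0.57 kg): only the weight in the hand tells. Slipped over another, its ceiling rests on the lower one's collar, 30 mm higher, with 2 to 4 mm of play round the skirt
- shade_3: shade like shade_1, may be absent. Each of the six is aluminium (0.16 to 0.20 kg) or steel (0.47 to 0.57 kg): only the weight in the hand tells. Slipped over another, its ceiling rests on the lower one's collar, 30 mm higher, with 2 to 4 mm of play round the skirt
- shade_4: shade like shade_1, may be absent. Each of the six is aluminium (0.16 to 0.20 kg) or steel (0.47 to 0.57 kg): only the weight in the hand tells. Slipped over another, its ceiling rests on the lower one's collar, 30 mm higher, with 2 to 4 mm of play round the skirt
- shade_5: shade like shade_1, may be absent. Each of the six is aluminium (0.16 to 0.20 kg) or steel (0.47 to 0.57 kg): only the weight in the hand tells. Slipped over another, its ceiling rests on the lower one's collar, 30 mm higher, with 2 to 4 mm of play round the skirt
- shade_6: shade like shade_1, may be absent. Each of the six is aluminium (0.16 to 0.20 kg) or steel (0.47 to 0.57 kg): only the weight in the hand tells. Slipped over another, its ceiling rests on the lower one's collar, 30 mm higher, with 2 to 4 mm of play round the skirt
- seat (a point): seat of the transit carrier (fixed): point on top of its 18 mm pine base plate, on the axis of the low black locating disc (80 mm across, 8 mm high, bevelled) over which the lowest shade's mouth goes, its rim resting on the plate. z up; y points to the steel post of the hold-down, 125 mm away, 318 mm high above the bench
- slide (a joint): height of the hold-down collar on the post: 0 at the top, grows as the collar with its arm is pushed down, up to 0.11 m; a tight collar, about 9 N to move, stays where it is left
- swing (a joint): turn of the yellow hold-down arm about the post: 0 (its stop) with the arm right over the seat, growing as it is turned clockwise seen from above, up to 2.0 rad; stiff, stays where it is left (about 1 N at the knob)
- knob (a point): grip point on the arm's knob: a black upright cylinder 30 mm across and 40 mm tall, standing on the arm's end 125 mm from the post axis, right above the pad; this point lies on its axis, 20 mm below its top
- pad_face (a point): centre of the underside of the hold-down's round black rubber pad, 32 mm across, under the knob, 74 mm below knob when free; at slide 0 it is 222 mm above the bench. The pad is sprung: it yields upward by up to 20 mm, 0.3 N per mm, and presses down by as much
- pad (a joint): how far the sprung pad is pushed up into the arm, m; 0 when free, 0.020 at its hard end
- tray_in (a point): centre of the inner floor of the shallow grey rework tray (fixed; 154 mm square inside, floor 8 mm above the bench, rim 30 mm high); its x and y axes run along its sides
- paint_tin: small round tin of touch-up paint, 61 mm across, 72 mm tall, standing close to the shades and the carrier: not part of the job, to be left alone; origin under its centre
- tape_roll: roll of brown tape, 96 mm across, 45 mm high, left of the carrier: leave alone; origin underneath it
- screwdriver: screwdriver lying at the far side, 200 mm: leave alone; origin underneath it
- thinner: blue bottle, 170 mm tall, at the far right: leave alone; origin underneath it
Not all that is in view belongs to the job. What is shaped like the shade_4 but green is not meant.

How it is judged (in metres and radians):
On the way, in this order (a step that is already met when the one before it is completed fails the run):
1. all aluminium shades are nested in one stack on the carrier (horizontal distance between each of shade_1, shade_3, shade_4 and seat below 0.014 m and angle between each of shade_1, shade_3, shade_4's own z axis and vertical below 0.08 rad and (z of shade_1 in the frame of seat between -0.004 and 0.004 m or (z of shade_1 in the frame of shade_3 between 0.026 and 0.035 m and horizontal distance between shade_1 and shade_3 below 0.007 m) or (z of shade_1 in the frame of shade_4 between 0.026 and 0.035 m and horizontal distance between shade_1 and shade_4 below 0.007 m)) and (z of shade_3 in the frame of seat between -0.004 and 0.004 m or (z of shade_3 in the frame of shade_1 between 0.026 and 0.035 m and horizontal distance between shade_3 and shade_1 below 0.007 m) or (z of shade_3 in the frame of shade_4 between 0.026 and 0.035 m and horizontal distance between shade_3 and shade_4 below 0.007 m)) and (z of shade_4 in the frame of seat between -0.004 and 0.004 m or (z of shade_4 in the frame of shade_1 between 0.026 and 0.035 m and horizontal distance between shade_4 and shade_1 below 0.007 m) or (z of shade_4 in the frame of shade_3 between 0.026 and 0.035 m and horizontal distance between shade_4 and shade_3 below 0.007 m))), for 0.2 s.
2. then the hold-down arm is over the stack and its pad presses on the top shade (all of step 1 and value of joint swing below 0.08 rad and (contact force between pad and shade_1 above 0.8 N or contact force between pad and shade_3 above 0.8 N or contact force between pad and shade_4 above 0.8 N)), for 0.2 s.
At the end, for the whole second after the job is handed in: aluminium stack on the carrier: lowest rim on the plate (4 mm), each next 26-35 mm higher within 7 mm of its axis, all within 14 mm of the disc axis, upright; arm within 0.08 rad of its stop, pad pressing over 0.8 N; steel nested likewise in the tray, within 40 mm of its centre each way; all at rest (all of step 2 and x of shade_2 in the frame of tray_in between -0.04 and 0.04 m and y of shade_2 in the frame of tray_in between -0.04 and 0.04 m and angle between each of shade_2, shade_5, shade_6's own z axis and vertical below 0.08 rad and (z of shade_2 in the frame of tray_in between -0.004 and 0.004 m or (z of shade_2 in the frame of shade_5 between 0.026 and 0.035 m and horizontal distance between shade_2 and shade_5 below 0.007 m) or (z of shade_2 in the frame of shade_6 between 0.026 and 0.035 m and horizontal distance between shade_2 and shade_6 below 0.007 m)) and x of shade_5 in the frame of tray_in between -0.04 and 0.04 m and y of shade_5 in the frame of tray_in between -0.04 and 0.04 m and (z of shade_5 in the frame of tray_in between -0.004 and 0.004 m or (z of shade_5 in the frame of shade_2 between 0.026 and 0.035 m and horizontal distance between shade_5 and shade_2 below 0.007 m) or (z of shade_5 in the frame of shade_6 between 0.026 and 0.035 m and horizontal distance between shade_5 and shade_6 below 0.007 m)) and x of shade_6 in the frame of tray_in between -0.04 and 0.04 m and y of shade_6 in the frame of tray_in between -0.04 and 0.04 m and (z of shade_6 in the frame of tray_in between -0.004 and 0.004 m or (z of shade_6 in the frame of shade_2 between 0.026 and 0.035 m and horizontal distance between shade_6 and shade_2 below 0.007 m) or (z of shade_6 in the frame of shade_5 between 0.026 and 0.035 m and horizontal distance between shade_6 and shade_5 below 0.007 m)) and linear speed of each of shade_1, shade_3, shade_4, shade_2, shade_5, shade_6 below 0.02 m/s); the robot touches nothing.
It fails at once if the hold-down presses a shade with more than 25 N (contact force between pad and shade_1 above 25 N or contact force between pad and shade_2 above 25 N or contact force between pad and shade_3 above 25 N or contact force between pad and shade_4 above 25 N or contact force between pad and shade_5 above 25 N or contact force between pad and shade_6 above 25 N).
It fails at once if the paint tin is tipped over or pushed more than 60 mm (angle between paint_tin's own z axis and vertical above 0.6 rad or distance of paint_tin from where it was at the start of the episode above 0.06 m).
It fails at once if a bystander on the bench is pushed more than 60 mm (distance of any of tape_roll, screwdriver, thinner from where it was at the start of the episode above 0.06 m).
Of shade_1, shade_3, shade_4 only 2 to 3 are there at a start; the rules pass over those that are not, and their reading is None.
Of shade_2, shade_5, shade_6 only 2 to 3 are there at a start; the rules pass over those that are not, and their reading is None.
At some moment in a run one of shade_1, shade_2, shade_3, shade_4, shade_5, shade_6 may be knocked a few centimetres aside while the robot is not near it.
It also fails if it takes over 210 s, if anything falls off the work surface, if the arm or the gripper's body presses on something with over 40 N, if the wrist force passes 120 N, or if a joint passes its speed limit or range.

## Working session

There is one attempt and no reset: what is moved stays moved. The work goes in short steps, Python scripts to look and compute and a tool call to move; the robot and the scene stay as the last step left them, time stands still between calls to the robot, and variables do not carry over. Pictures are saved under pics/ and viewed, and the job is handed in when it is done.

Besides the shell and the picture viewer there is one more tool, called after "Emit:" as name(argument=value, ...) on one line, values as JSON. drive_tool: Moves the arm, as the interface text tells. Its arguments: {"type":"object","properties":{"commands":{"type":"array"},"newtons":{"type":"number"}},"required":["commands"]}

```bash
ls; mkdir -p pics
cat > h.py <<'E'
import numpy as np, cv2
from plant import env, get_image
def grab(n):
    d=get_image(n); 
    return d
def save(n,f):
    d=grab(n); cv2.imwrite('pics/'+f,cv2.cvtColor(d['image'],cv2.COLOR_RGB2BGR)); 
    np.savez('pics/'+f[:-4]+'.npz',**{k:np.asarray(v) for k,v in d.items()})
    return d
def ray(d,u,v):
    K=np.array(d['camera_matrix']);k1=float(d['k1']);E=np.array(d['extrinsics'])
    xd=(u-K[0,2])/K[0,0];yd=(v-K[1,2])/K[1,1]
    x,y=xd,yd
    for _ in range(30):
        r2=x*x+y*y; x=xd/(1+k1*r2); y=yd/(1+k1*r2)
    R=E[:3,:3];t=E[:3,3]
    return -R.T@t, R.T@np.array([x,-y,-1.])
def onz(d,u,v,z):
    o,r=ray(d,u,v); s=(z-o[2])/r[2]; return o+s*r
def proj(d,p):
    K=np.array(d['camera_matrix']);k1=float(d['k1']);E=np.array(d['extrinsics'])
    c=E[:3,:3]@np.array(p,float)+E[:3,3]; x=c[0]/-c[2];y=-c[1]/-c[2]
    f=1+k1*(x*x+y*y); return np.array([K[0,0]*x*f+K[0,2],K[1,1]*y*f+K[1,2]])
E
python3 - <<'E'
from h import *
for n in('scene','top','wrist'):
    d=save(n,n+'0.png'); E=np.array(d['extrinsics']); print(n,-E[:3,:3].T@E[:3,3],d['k1'],np.array(d['camera_matrix'])[0])
    print(E[:3,:3].round(2))
print(env.state())
E
```

```text
pics
scene [ 969.11799467  387.69634925 1007.67324436] 0.023356958562966563 [364.6861846   0.        317.6942957]
[[-0.63  0.78  0.  ]
 [-0.64 -0.51  0.57]
 [ 0.45  0.36  0.82]]
top [ 411.54056502   28.67259862 1511.08898205] -0.037492372979272874 [373.1849163    0.         311.33731844]
[[ 0.01 -1.   -0.02]
 [ 1.    0.01  0.09]
 [-0.09 -0.02  1.  ]]
wrist [ 264.78176876 -598.33998012  372.9263798 ] -0.042811562880883884 [314.84117811   0.         319.09866886]
[[ 0.3  -0.95 -0.  ]
 [ 0.91  0.29 -0.29]
 [ 0.28  0.09  0.96]]
{'time_s': 0.15, 'q': array([68.80017411, 30.76753677, -0.25448377, 88.15815794,  0.1495216 ,
       61.15138363, -4.07917106]), 'joint_vel': array([-0.02594031, -0.03065635, -0.05007176, -0.11561841,  0.06109469,
       -0.04076095, -0.09157054]), 'tau': array([ 1.97706067e-03, -5.83785760e+01,  1.04988232e+00, -2.59347117e+01,
        1.24299520e-02,  6.53256502e-03,  1.67007869e-05]), 'ee_pos': array([ 194.29537714, -619.77006131,  230.61104383]), 'orientation': array([ 1.79993856e+02,  7.65049443e-02, -7.25883650e+01]), 'contact_force': array([-0.7748359 , -0.40144878,  0.14691345]), 'torque': array([ 0.00281247, -0.0093992 , -0.00670964]), 'grip_width': 85.35544532167398}
```

View pics/scene0.png

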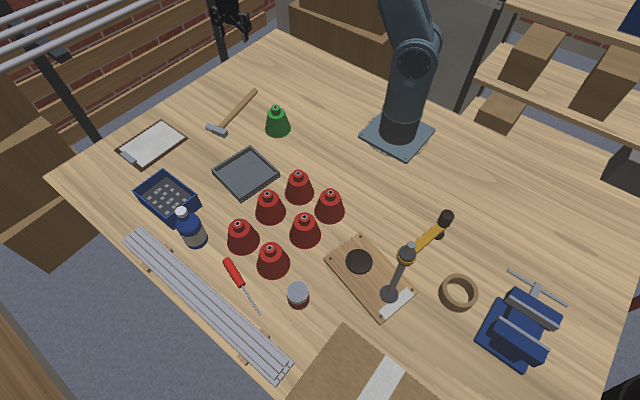

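View pics/top0.png

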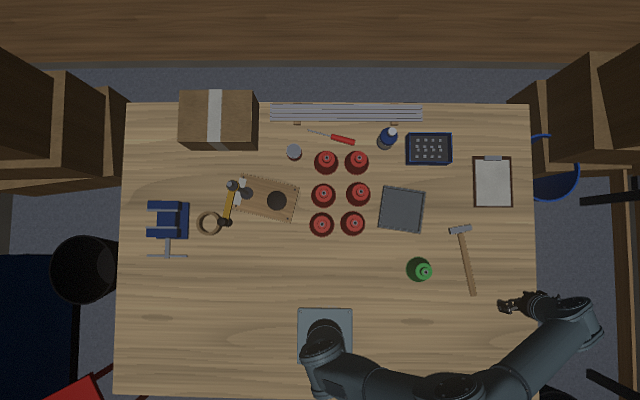

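View pics/wrist0.png

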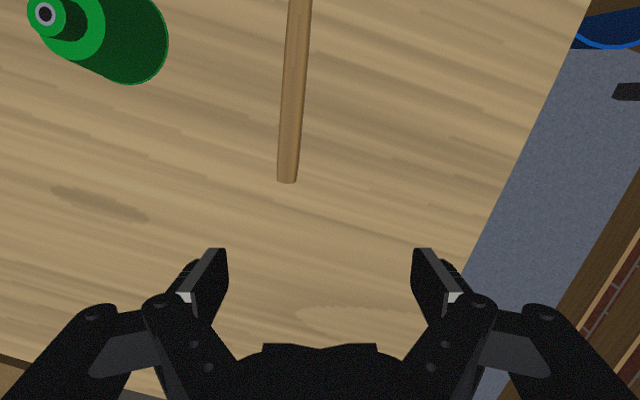

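Run:
```python
from h import *
im=cv2.imread('pics/top0.png'); cv2.imwrite('pics/topz.png',cv2.resize(im[85:265,195:435],None,fx=3.3,fy=3.3,interpolation=cv2.INTER_CUBIC))
im=cv2.imread('pics/scene0.png'); cv2.imwrite('pics/scz.png',cv2.resize(im[140:340,210:470],None,fx=3,fy=3,interpolation=cv2.INTER_CUBIC))
for n in('top','scene'):
    d=dict(np.load(f'pics/{n}0.npz')); im=d['image'].astype(int)
    m=((im[...,0]>60)&(im[...,0]>2.2*im[...,1])&(im[...,0]>2.2*im[...,2])).astype(np.uint8)
    c,_=cv2.findContours(m,cv2.RETR_EXTERNAL,cv2.CHAIN_APPROX_NONE)
    for k in c:
        if cv2.contourArea(k)<150: continue
        f=np.zeros_like(m); cv2.drawContours(f,[k],-1,1,-1)
        h=(f==1)&(m==0); ys,xs=np.nonzero(h); 
        bb=cv2.boundingRect(k)
        if len(xs):
            u,v=xs.mean(),ys.mean(); print(n,bb,cv2.contourArea(k),len(xs),u.round(1),v.round(1),onz(d,u,v,108).round(1))
        else: print(n,bb)
```

```text
top (42, 375, 59, 25)
top (346, 214, 17, 18) 208.0 39 354.1 222.8 [ 443.7 -107.   108. ]
top (315, 185, 18, 19) 211.0 27 323.3 192.9 [555.4   9.2 108. ]
top (352, 183, 17, 18) 216.0 30 360.1 191.6 [ 561.4 -129.9  108. ]
top (350, 151, 17, 17) 199.5 27 358.7 158.0 [ 690.  -124.8  108. ]
top (318, 151, 17, 17) 204.5 31 326.0 158.1 [ 6.89e+02 -6.00e-01  1.08e+02]
scene (223, 258, 22, 30)
scene (259, 242, 30, 21) 344.0 79 269.8 250.8 [700.3   7.6 108. ]
scene (228, 219, 32, 19) 311.5 78 238.2 226.8 [ 701.2 -114.   108. ]
scene (294, 212, 27, 25) 291.0 76 303.9 220.0 [567.2  16.9 108. ]
scene (258, 190, 28, 36) 275.0 75 267.2 197.0 [ 574.6 -120.8  108. ]
scene (320, 188, 22, 18) 252.5 74 329.8 195.4 [451.9  22.4 108. ]
scene (289, 170, 21, 17) 227.0 70 298.0 176.6 [457.5 -99.2 108. ]
```

View pics/topz.png

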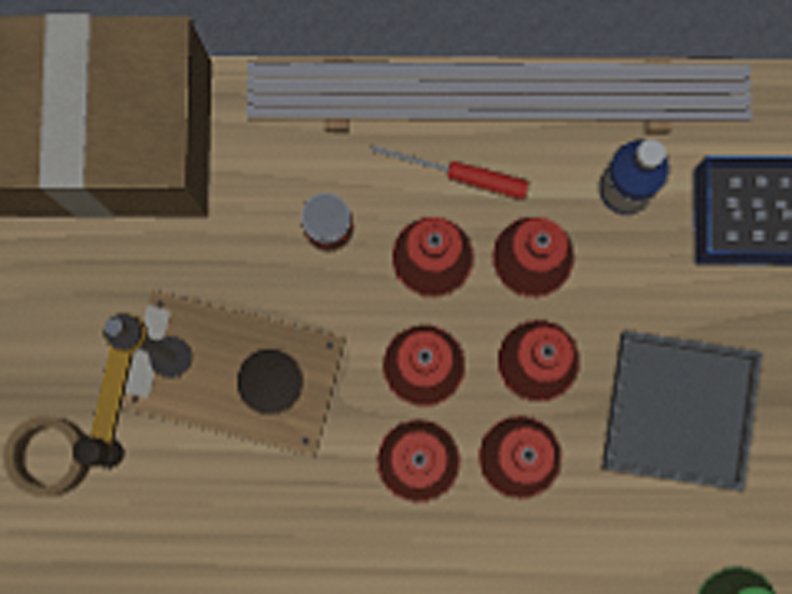

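View pics/scz.png

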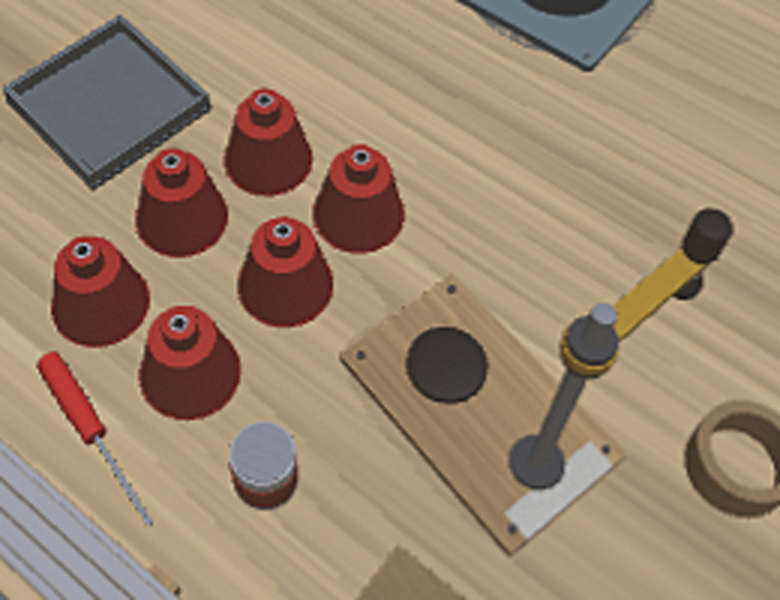

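```bash
cat >> h.py <<'E'
def rings(d,z=108,redfrac=True):
    """bright grey ring on collar tops: low-saturation blobs surrounded by red"""
    im=d['image'].astype(int); mx=im.max(2); mn=im.min(2)
    red=((im[...,0]>50)&(im[...,0]>1.9*im[...,1])&(im[...,0]>1.9*im[...,2])).astype(np.uint8)
    return red
E
python3 - <<'E'
from h import *
D={n:dict(np.load(f'pics/{n}0.npz')) for n in('top','scene')}
def ringpx(d,u0,v0):
    im=d['image'].astype(float); g=im[...,1]; # green high only in ring
    u0=int(round(u0));v0=int(round(v0)); r=5
    w=g[v0-r:v0+r+1,u0-r:u0+r+1]; w=np.clip(w-w.min()-0.35*(w.max()-w.min()),0,None)
    yy,xx=np.mgrid[v0-r:v0+r+1,u0-r:u0+r+1]
    return (w*xx).sum()/w.sum(),(w*yy).sum()/w.sum()
top=[(435,240),(543,240),(425,357),(548,352),(420,460),(529,455)]
sc=[(178,323),(82,250),(282,230),(171,161),(361,157),(264,100)]
def tri(a,b):
    o1,r1=a;o2,r2=b
    A=np.stack([r1,-r2],1); s=np.linalg.lstsq(A,o2-o1,rcond=None)[0]
    p,q=o1+s[0]*r1,o2+s[1]*r2
    return (p+q)/2,np.linalg.norm(p-q)
for t,s in zip(top,sc):
    a=ringpx(D['top'],t[0]/3.3+195,t[1]/3.3+85); b=ringpx(D['scene'],s[0]/3+210,s[1]/3+140)
    p,e=tri(ray(D['top'],*a),ray(D['scene'],*b))
    print(np.round(a,1),np.round(b,1),p.round(1),e.round(1),onz(D['top'],*a,108).round(1),onz(D['scene'],*b,108).round(1))
for nm,t,s,z in [('disc',(270,381),(447,364),26),('postbase',(165,357),(536,461),20),('posttop',(113,325),(604,314),318),('tin',(327,218),(263,443),72)]:
    a=(t[0]/3.3+195,t[1]/3.3+85);b=(s[0]/3+210,s[1]/3+140)
    p,e=tri(ray(D['top'],*a),ray(D['scene'],*b))
    print(nm,p.round(1),e.round(1),onz(D['top'],*a,z).round(1),onz(D['scene'],*b,z).round(1))
for nm,t,z in [('knob',(108,455),310),('knob2',(82,452),310)]:
    print(nm,onz(D['top'],t[0]/3.3+195,t[1]/3.3+85,z).round(1))
print('knob sc',onz(D['scene'],712/3+210,220/3+140,316))
for t in [(622,333),(760,352),(743,489),(603,469)]: print('tray',onz(D['top'],t[0]/3.3+195,t[1]/3.3+85,30).round(1))
for s in [(120,15),(208,102),(95,188),(6,94)]: print('tray sc',onz(D['scene'],s[0]/3+210,s[1]/3+140,30).round(1))
E
```

```text
[326.8 157.8] [268.5 246.5] [691.3  -4.4 105.1] 2.5 [689.9  -3.4 108. ] [692.9  -4.2 108. ]
[360.1 156.7] [236.2 220.8] [ 693.3 -129.1  115.3] 0.9 [ 695.  -130.2  108. ] [ 690.8 -132.9  108. ]
[323.7 192.9] [303.7 214.8] [555.3   7.  111.2] 1.1 [555.3   7.4 108. ] [554.1   5.2 108. ]
[360.6 191.8] [266.7 191.5] [ 561.4 -132.5  111.9] 3.1 [ 560.8 -131.8  108. ] [ 560.5 -136.1  108. ]
[321.6 224.1] [330.3 189. ] [438.  14. 119.] 1.9 [437.6  14.7 108. ] [431.9   8.6 108. ]
[354.8 222.8] [298.1 169.7] [ 443.9 -108.8  121.6] 1.3 [ 443.8 -109.6  108. ] [ 436.2 -117.   108. ]
disc [532.7 195.7  13.8] 1.8 [532.2 193.6  26. ] [537.6 198.9  26. ]
postbase [562.3 320.5  21.4] 5.9 [561.1 323.5  20. ] [563.2 317.8  20. ]
posttop [562.9 318.2 313.2] 0.8 [562.4 316.7 318. ] [565.4 319.  318. ]
tin [722.8 124.2  73.1] 0.6 [723.3 124.   72. ] [722.4 124.1  72. ]
knob [435.2 319.9 310. ]
knob2 [437.9 345.7 310. ]
knob sc [445.58435028 341.4005436  316.        ]
tray [ 593.2 -231.9   30. ]
tray [ 571.4 -398.4   30. ]
tray [ 406.5 -375.2   30. ]
tray [ 429.1 -207.9   30. ]
tray sc [ 411.5 -370.9   30. ]
tray sc [ 444.3 -198.4   30. ]
tray sc [ 608.  -213.7   30. ]
tray sc [ 580.2 -385.5   30. ]
```

```bash
cat >> h.py <<'E'
from scipy.spatial.transform import Rotation as Ro
def go(x,y,z,yaw):
    s=env.state(); R0=Ro.from_euler('xyz',s['orientation'],degrees=True); R1=Ro.from_euler('xyz',[180,0,yaw],degrees=True)
    p=s['ee_pos']; t=(R0.inv()*R1).as_rotvec(degrees=True); sh=R0.inv().apply(np.array([x,y,z])-p)
    print('t%.1f'%s['time_s'],'at',p.round(1),s['orientation'].round(1),'F',s['contact_force'].round(2),'w%.1f'%s['grip_width'])
    print('ROW',[*t.round(1),*sh.round(1)],'dist %.0f'%np.linalg.norm(sh))
E
python3 -c "
from h import *
go(540,-80,330,-8)"
```

```text
t0.1 at [ 194.3 -619.8  230.6] [ 1.80e+02  1.00e-01 -7.26e+01] F [-0.77 -0.4   0.15] w85.4
ROW [np.float64(-0.0), np.float64(0.1), np.float64(-64.6), np.float64(-411.7), np.float64(-491.4), np.float64(-98.9)] dist 649
```

Emit:
drive_tool(commands=[[[0,0,-6,-25,-30,-6,-1],[0,0,-13,-51,-61,-12,-1],[0,0,-19,-77,-92,-18,-1],[0,0,-26,-103,-123,-25,-1],[0,0,-32,-129,-154,-31,-1],[0,0,-38,-154,-184,-37,-1],[0,0,-44,-180,-215,-43,-1],[0,0,-50,-206,-246,-49,-1],[0,0,-56,-231,-276,-55,-1],[0,0,-62,-257,-307,-62,-1]]])

```text
time_s: 0.98
ee_pos: [410.8, -281.5, 293.4]
orientation: [180.0, 0.0, -10.3]
contact_force: [0.2, 0.2, 0.8]
grip_width: 85.5
```

```bash
python3 -c "
from h import *
go(540,-80,330,-8)"
```

```text
t1.0 at [ 410.8 -281.5  293.4] [180.    0.  -10.3] F [0.24 0.23 0.82] w85.5
ROW [np.float64(0.0), np.float64(0.0), np.float64(-2.3), np.float64(91.0), np.float64(-221.4), np.float64(-36.7)] dist 242
```

Emit:
drive_tool(commands=[[[0,0,-2,15,-37,-6,-1],[0,0,-2,30,-74,-12,-1],[0,0,-2,45,-111,-18,-1],[0,0,-2,60,-148,-24,-1],[0,0,-2,75,-185,-30,-1],[0,0,-2,91,-221,-37,-1],[0,0,-2,91,-221,-37,-1],[0,0,-2,91,-221,-37,-1],[0,0,-2,91,-221,-37,-1],[0,0,-2,91,-221,-37,-1]]])

```text
time_s: 1.82
ee_pos: [539.7, -84.4, 329.8]
orientation: [179.9, 0.1, -8.7]
contact_force: [-0.9, -0.6, 1.2]
grip_width: 85.7
```

```bash
python3 -c "
from h import *
go(540,-80,330,-8)
save('wrist','w1.png')"
```

```text
t1.8 at [539.7 -84.4 329.8] [ 1.799e+02  1.000e-01 -8.700e+00] F [-0.95 -0.61  1.16] w85.7
ROW [np.float64(0.1), np.float64(0.1), np.float64(-0.7), np.float64(-0.4), np.float64(-4.4), np.float64(-0.2)] dist 4
```

View pics/w1.png

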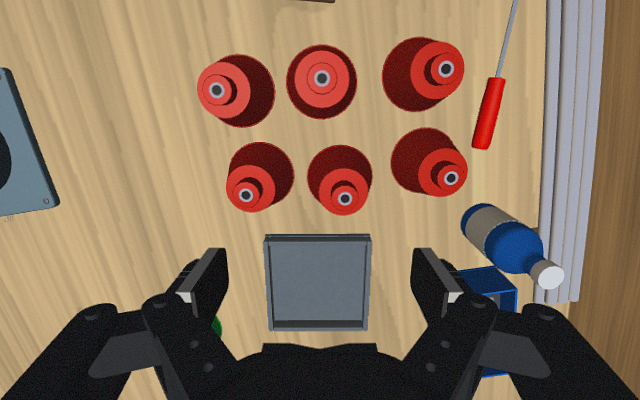

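```bash
cat >> h.py <<'E'
def ringsW(d,z=108,minr=4):
    im=d['image']; hsv=cv2.cvtColor(im,cv2.COLOR_RGB2HSV)
    red=(((hsv[...,0]<8)|(hsv[...,0]>172))&(hsv[...,1]>130)&(hsv[...,2]>40)).astype(np.uint8)
    red=cv2.morphologyEx(red,cv2.MORPH_CLOSE,np.ones((3,3),np.uint8))
    c,h=cv2.findContours(red,cv2.RETR_CCOMP,cv2.CHAIN_APPROX_NONE); out=[]
    for i,k in enumerate(c):
        if h[0][i][3]>=0 and len(k)>=8:
            (u,v),ax,_=cv2.fitEllipse(k)
            if min(ax)>2*minr and max(ax)/min(ax)<1.5: out.append((u,v,np.mean(ax),onz(d,u,v,z)))
    return out
E
python3 - <<'E'
from h import *
d=dict(np.load('pics/w1.npz'))
for r in ringsW(d): print(np.round(r[:3],1),r[3].round(1))
im=d['image'];hsv=cv2.cvtColor(im,cv2.COLOR_RGB2HSV)
for c in [(264,236),(371,236),(366,331),(268,331)]: print('tray',onz(d,*c,30).round(1))
for c in [(272,241),(363,241),(360,320),(274,320)]: print('trayin',onz(d,*c,8).round(1))
E
```

```text
[344.6 198.1  14.9] [ 563.1 -132.2  108. ]
[245.6 194.9  15. ] [ 444.9 -109.9  108. ]
[450.7 177.6  15.3] [ 692.5 -126.   108. ]
[216.4  89.7  17.2] [439.2  14.5 108. ]
[321.5  78.   17.8] [556.1   8.4 108. ]
[445.7  68.7  17.5] [691.7  -1.9 108. ]
tray [ 435.6 -199.9   30. ]
tray [ 598.  -224.8   30. ]
tray [ 571.6 -400.9   30. ]
tray [ 405.6 -375.6   30. ]
trayin [ 440.9 -219.9    8. ]
trayin [ 586.6 -242.2    8. ]
trayin [ 564.6 -394.8    8. ]
trayin [ 413.8 -371.8    8. ]
```

```bash
python3 -c "
from h import *
go(556,8,150,-4)
go(556,8,86,-4)"
```

```text
t1.9 at [539.7 -84.4 329.8] [ 1.799e+02  1.000e-01 -8.700e+00] F [-0.8  -0.5   0.43] w85.6
ROW [np.float64(0.1), np.float64(0.1), np.float64(-4.7), np.float64(2.2), np.float64(-94.0), np.float64(179.8)] dist 203
t1.9 at [539.7 -84.4 329.8] [ 1.799e+02  1.000e-01 -8.700e+00] F [-0.8  -0.5   0.43] w85.6
ROW [np.float64(0.1), np.float64(0.1), np.float64(-4.7), np.float64(2.3), np.float64(-94.1), np.float64(243.8)] dist 261
```

Emit:
drive_tool(commands=[[[0,0,-4.7,1,-40,30,-1],[0,0,-4.7,2,-75,50,-1],[0,0,-4.7,2.2,-94,80,-1],[0,0,-4.7,2.2,-94,115,-1],[0,0,-4.7,2.2,-94,150,-1],[0,0,-4.7,2.2,-94,180,-1],[0,0,-4.7,2.2,-94,205,-1],[0,0,-4.7,2.2,-94,225,-1],[0,0,-4.7,2.2,-94,238,-1],[0,0,-4.7,2.2,-94,243.8,-1]]], newtons=40)

```text
time_s: 2.7
ee_pos: [555.5, 8.6, 84.7]
orientation: [180.0, 0.2, -4.0]
contact_force: [-0.2, 0.3, 0.3]
grip_width: 85.6
```

Emit:
drive_tool(commands=[[[0,0,0,0,0,0,-1],[0,0,0,0,0,0,1],[0,0,0,0,0,0,1],[0,0,0,0,0,0,1],[0,0,0,0,0,0,1],[0,0,0,0,0,0,1],[0,0,0,0,0,0,1],[0,0,0,0,0,0,1],[0,0,0,0,0,0,1],[0,0,0,0,0,0,1]]], newtons=40)

```text
time_s: 3.53
ee_pos: [557.3, 10.0, 87.4]
orientation: [180.0, -0.1, -3.9]
contact_force: [-0.9, -1.4, 5.6]
grip_width: 32.4
```

Emit:
drive_tool(commands=[[[0,0,0,0,0,0,1],[0,0,0,0,0,-10,1],[0,0,0,0,0,-25,1],[0,0,0,0,0,-45,1],[0,0,0,0,0,-55,1],[0,0,0,0,0,-60,1],[0,0,0,0,0,-60,1],[0,0,0,0,0,-60,1],[0,0,0,0,0,-60,1],[0,0,0,0,0,-60,1]]])

```text
time_s: 4.37
ee_pos: [556.0, 9.9, 145.5]
orientation: [180.0, 0.1, -3.9]
contact_force: [0.9, -0.2, -5.6]
grip_width: 32.6
```

```bash
python3 -c "
from h import *
go(556,8,146,-4)
save('scene','s1.png');save('wrist','w2.png');go(533,195,260,20)"
```

```text
t4.4 at [556.    9.9 145.5] [ 1.8e+02  1.0e-01 -3.9e+00] F [ 0.87 -0.18 -5.57] w32.6
ROW [np.float64(0.0), np.float64(0.1), np.float64(0.1), np.float64(0.1), np.float64(1.9), np.float64(-0.5)] dist 2
t4.5 at [556.3  10.  145.7] [ 1.8e+02  1.0e-01 -3.9e+00] F [ 0.68  1.29 -5.28] w32.1
ROW [np.float64(-0.0), np.float64(0.1), np.float64(-23.9), np.float64(-35.9), np.float64(-183.0), np.float64(-114.2)] dist 219
```

View pics/s1.png

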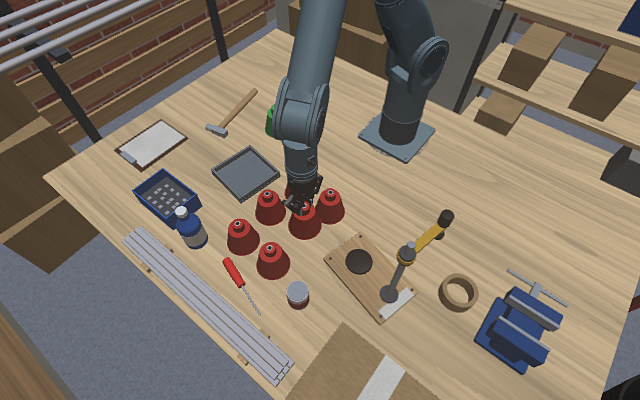

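View pics/w2.png

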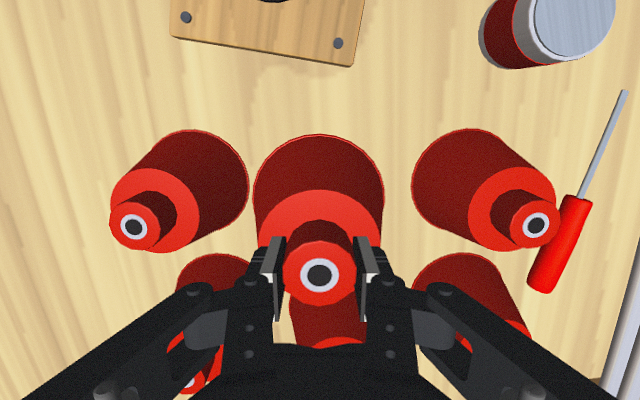

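```bash
python3 -c "
from h import *
d=dict(np.load('pics/w2.npz'))
for r in ringsW(d,166.5): print(np.round(r[:3],1),r[3].round(1))
go(502,-302,210,-31)"
```

```text
[319.  274.6  37.8] [555.8   9.1 166.5]
[133.3 226.3  27. ] [478.7  37.1 166.5]
[535.4 224.7  27. ] [649.1  26.2 166.5]
t4.5 at [556.3  10.  145.7] [ 1.8e+02  1.0e-01 -3.9e+00] F [ 0.68  1.29 -5.28] w32.1
ROW [np.float64(0.0), np.float64(0.1), np.float64(27.1), np.float64(-33.1), np.float64(314.9), np.float64(-64.2)] dist 323
```

Emit:
drive_tool(commands=[[[0,0,0,0,0,-25,1],[0,0,0,0,0,-55,1],[0,0,3,-3,15,-66,1],[0,0,6,-6,45,-66,1],[0,0,10,-10,80,-66,1],[0,0,14,-14,115,-66,1],[0,0,17,-18,150,-66,1],[0,0,20,-22,185,-66,1],[0,0,23,-26,220,-66,1],[0,0,26,-30,255,-66,1]]])

```text
time_s: 5.3
ee_pos: [508.6, -244.3, 212.2]
orientation: [180.0, 0.0, -30.1]
contact_force: [0.3, 0.7, -5.5]
grip_width: 32.4
```

```bash
python3 -c "
from h import *
go(502,-302,96,-31)"
```

```text
t5.3 at [ 508.6 -244.3  212.2] [180.    0.  -30.1] F [ 0.34  0.73 -5.49] w32.4
ROW [np.float64(0.0), np.float64(0.0), np.float64(0.9), np.float64(23.2), np.float64(53.2), np.float64(116.2)] dist 130
```

Emit:
drive_tool(commands=[[[0,0,1,10,25,0,1],[0,0,1,20,45,5,1],[0,0,1,23,53,25,1],[0,0,1,23,53,55,1],[0,0,1,23,53,85,1],[0,0,1,23,53,102,1],[0,0,1,23,53,110,1],[0,0,1,23,53,114,1],[0,0,1,23,53,116,1],[0,0,1,23,53,116,1]]])

```text
time_s: 6.13
ee_pos: [503.8, -300.1, 97.2]
orientation: [-180.0, -0.1, -30.9]
contact_force: [0.3, -0.3, -4.3]
grip_width: 32.1
```

Emit:
drive_tool(commands=[[[0,0,0,0,0,0,1],[0,0,0,0,0,0,-0.2],[0,0,0,0,0,0,-0.2],[0,0,0,0,0,0,-0.6],[0,0,0,0,0,-10,-1],[0,0,0,0,0,-30,-1],[0,0,0,0,0,-60,-1],[0,0,0,0,0,-95,-1],[0,0,0,0,0,-130,-1],[0,0,0,0,0,-150,-1]]])

```text
time_s: 6.97
ee_pos: [504.8, -300.4, 251.8]
orientation: [-180.0, -0.3, -30.9]
contact_force: [0.3, 0.0, 0.5]
grip_width: 85.3
```

```bash
python3 -c "
from h import *
d=save('wrist','w3.png')
for r in ringsW(d,108): print(np.round(r[:3],1),r[3].round(1))
go(563,-132,250,-20)"
```

```text
[316.8 183.5  19.9] [ 501.6 -303.1  108. ]
[139.5  25.9  22.4] [ 445.  -109.8  108. ]
t7.0 at [ 506.3 -301.1  254.8] [-180.    -0.6  -30.9] F [ 0.93 -0.91  2.51] w85.6
ROW [np.float64(0.0), np.float64(-0.6), np.float64(-10.9), np.float64(-38.3), np.float64(-174.2), np.float64(4.4)] dist 178
```

View pics/w3.png

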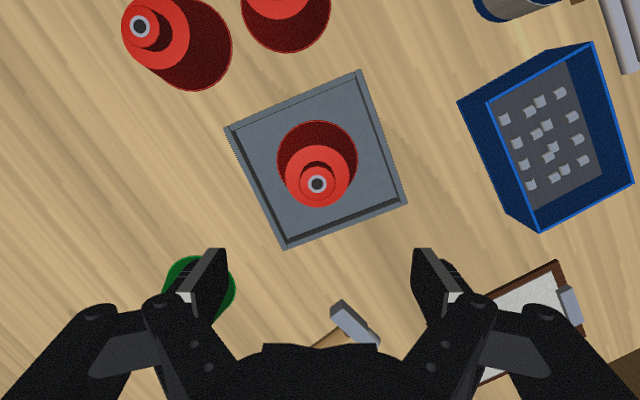

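```bash
python3 -c "
from h import *
d=dict(np.load('pics/w3.npz'))
print(onz(d,316.8,183.5,116))
go(445,-110,88,-20)"
```

```text
[ 502.7176185  -301.29336278  116.        ]
t7.0 at [ 506.3 -301.1  254.8] [-180.    -0.6  -30.9] F [ 0.93 -0.91  2.51] w85.6
ROW [np.float64(0.0), np.float64(-0.6), np.float64(-10.9), np.float64(-152.6), np.float64(-132.5), np.float64(165.1)] dist 261
```

Emit:
drive_tool(commands=[[[0,0,-2,-25,-22,0,-1],[0,0,-4,-50,-44,0,-1],[0,0,-6,-76,-66,0,-1],[0,0,-8,-102,-88,10,-1],[0,0,-10,-128,-110,30,-1],[0,0,-11,-148,-128,60,-1],[0,0,-11,-152.6,-132.5,90,-1],[0,0,-11,-152.6,-132.5,100,-1],[0,0,-11,-152.6,-132.5,100,-1],[0,0,-11,-152.6,-132.5,100,-1]]])

```text
time_s: 7.85
ee_pos: [441.0, -108.8, 147.3]
orientation: [180.0, -0.0, -20.0]
contact_force: [-0.1, 0.4, -0.1]
grip_width: 85.6
```

```bash
python3 -c "
from h import *
d=save('wrist','w4.png')
for r in ringsW(d,108): print(np.round(r[:3],1),r[3].round(1))
go(445,-110,89,-20)"
```

```text
[325.5 220.5  28. ] [ 444.8 -109.6  108. ]
[519.3 190.7  28.3] [ 563.  -132.2  108. ]
t7.9 at [ 441.6 -109.1  147.8] [ 1.8e+02 -1.0e-01 -2.0e+01] F [0.31 0.61 0.14] w85.4
ROW [np.float64(0.0), np.float64(-0.1), np.float64(0.0), np.float64(3.4), np.float64(-0.3), np.float64(58.8)] dist 59
```

Emit:
drive_tool(commands=[[[0,0,0,3.4,-0.3,20,-1],[0,0,0,3.4,-0.3,42,-1],[0,0,0,3.4,-0.3,54,-1],[0,0,0,3.4,-0.3,58,-1],[0,0,0,3.4,-0.3,58,-1],[0,0,0,3.4,-0.3,58,1],[0,0,0,3.4,-0.3,58,1],[0,0,0,3.4,-0.3,58,1],[0,0,0,3.4,-0.3,58,1],[0,0,0,3.4,-0.3,58,1]]])

```text
time_s: 8.73
ee_pos: [444.2, -108.9, 89.2]
orientation: [-180.0, -0.1, -19.9]
contact_force: [0.1, -0.4, 2.6]
grip_width: 32.4
```

Emit:
drive_tool(commands=[[[0,0,0,0,0,0,1],[0,0,0,0,0,0,1],[0,0,0,0,0,-12,1],[0,0,0,0,0,-40,1],[0,0,0,0,0,-75,1],[0,0,0,0,0,-105,1],[0,0,0,0,0,-122,1],[0,0,0,0,0,-126,1],[0,0,0,0,0,-126,1],[0,0,0,0,0,-126,1]]])

```text
time_s: 9.57
ee_pos: [442.4, -108.6, 213.2]
orientation: [180.0, 0.1, -19.9]
contact_force: [0.7, 0.3, -2.6]
grip_width: 32.4
```

```bash
python3 -c "
from h import *
d=save('wrist','w5.png')
for i in range(5):get_image('top'); print(env.state()['contact_force'])
z=env.state()['ee_pos'][2]
for r in ringsW(d,z+20): print(np.round(r[:3],1),r[3].round(1))
go(533,195,214,20);go(503,-301,214,-31)"
```

```text
[ 0.09445084  1.12357046 -1.47048119]
[-0.45341469 -0.15913164 -1.849116  ]
[ 0.57019363 -0.0153723  -1.66531908]
[-0.21875204 -0.18501248 -1.60536881]
[-0.50826083 -1.10942616 -1.32677971]
[318.9 270.9  37.6] [ 442.5 -107.9  233.6]
[469.3 168.8  22. ] [514.6 -85.2 233.6]
[257.2  39.1  25.9] [453.6 -12.9 233.6]
[623.3 108.2  22.2] [578.4 -82.2 233.6]
t9.9 at [ 442.9 -108.4  213.6] [-1.80e+02  1.00e-01 -1.99e+01] F [-0.51 -1.11 -1.33] w32.5
ROW [np.float64(-0.0), np.float64(0.1), np.float64(-39.9), np.float64(-18.5), np.float64(-316.0), np.float64(-0.4)] dist 317
t9.9 at [ 442.9 -108.4  213.6] [-1.80e+02  1.00e-01 -1.99e+01] F [-0.51 -1.11 -1.33] w32.5
ROW [np.float64(0.0), np.float64(0.1), np.float64(11.1), np.float64(122.0), np.float64(160.7), np.float64(-0.6)] dist 202
```

Emit:
drive_tool(commands=[[[0,0,-4,0,-12,-12,1],[0,0,-8,5,-35,-16,1],[0,0,-12,10,-62,-16,1],[0,0,-16,14,-90,-16,1],[0,0,-20,17,-118,-16,1],[0,0,-24,18,-145,-16,1],[0,0,-28,18,-165,-16,1],[0,0,-32,18,-175,-16,1],[0,0,-36,18,-175,-16,1],[0,0,-40,18,-175,-16,1]]])

```text
time_s: 10.7
ee_pos: [519.8, 51.0, 229.9]
orientation: [-179.9, 0.0, 20.4]
contact_force: [-0.1, -0.6, -2.6]
grip_width: 32.3
```

```bash
python3 -c "
from h import *
d=save('wrist','w6.png')
go(533,195,214,20)"
```

```text
t10.8 at [519.7  50.3 229.8] [-1.80e+02  1.00e-01  2.06e+01] F [-0.07 -0.3  -1.17] w32.2
ROW [np.float64(-0.0), np.float64(0.1), np.float64(0.6), np.float64(63.3), np.float64(-130.8), np.float64(15.9)] dist 146
```

View pics/w6.png

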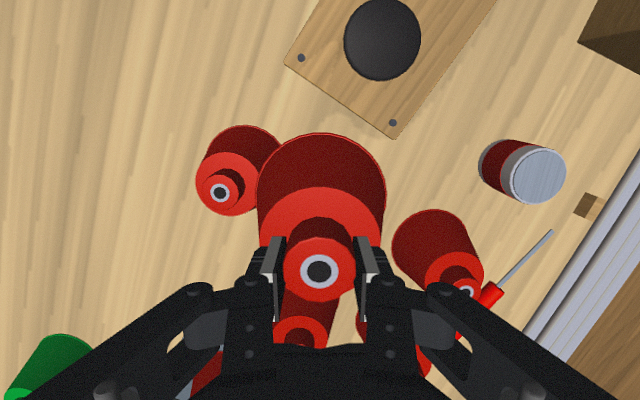

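```bash
cat >> h.py <<'E'
def disc(d,box):
    x0,y0,x1,y1=box; im=d['image']; m=np.zeros(im.shape[:2],np.uint8)
    m[y0:y1,x0:x1]=(im[y0:y1,x0:x1].max(2)<90)
    c,_=cv2.findContours(m,cv2.RETR_EXTERNAL,cv2.CHAIN_APPROX_NONE); k=max(c,key=cv2.contourArea)
    for z in(18,22,26):
        P=np.array([onz(d,*q[0],z)[:2] for q in k],np.float32); (c0,r)=cv2.minEnclosingCircle(P)
        M=cv2.fitEllipse(P); print('disc',z,np.round(c0,1),round(r,1),np.round(M[0],1),np.round(M[1],1))
E
python3 -c "
from h import *
d=dict(np.load('pics/w6.npz')); disc(d,(330,0,440,100))"
```

```text
disc 18 [534.  196.9] 40.3 [534.1 196.8] [78.4 79.8]
disc 22 [533.5 196. ] 39.9 [533.6 195.9] [77.6 78.9]
disc 26 [533.1 195.2] 39.4 [533.1 195. ] [76.7 78. ]
```

```bash
python3 -c "
from h import *
go(533.5,195.5,180,20)"
```

```text
t10.8 at [519.7  50.3 229.8] [-1.80e+02  1.00e-01  2.06e+01] F [-0.07 -0.3  -1.17] w32.2
ROW [np.float64(-0.0), np.float64(0.1), np.float64(0.6), np.float64(64.0), np.float64(-131.0), np.float64(49.9)] dist 154
```

Emit:
drive_tool(commands=[[[0,0,0.6,10,-20,0,1],[0,0,0.6,25,-50,0,1],[0,0,0.6,40,-85,0,1],[0,0,0.6,55,-115,10,1],[0,0,0.6,62,-128,25,1],[0,0,0.6,63.5,-131.3,40,1],[0,0,0.6,63.5,-131.3,50,1],[0,0,0.6,63.5,-131.3,50,1],[0,0,0.6,63.5,-131.3,50,1],[0,0,0.6,63.5,-131.3,50,1]]])

```text
time_s: 11.58
ee_pos: [535.0, 193.9, 181.0]
orientation: [180.0, -0.0, 19.4]
contact_force: [0.2, -0.2, -0.8]
grip_width: 32.5
```

```bash
python3 -c "
from h import *
d=save('scene','s2.png')
go(533.5,195.5,108.5,20)"
```

```text
t11.6 at [535.2 194.1 181.3] [ 1.80e+02 -1.00e-01  1.94e+01] F [-0.03 -0.05 -1.64] w32.4
ROW [np.float64(0.0), np.float64(-0.1), np.float64(-0.6), np.float64(-1.2), np.float64(-1.9), np.float64(72.8)] dist 73
```

View pics/s2.png

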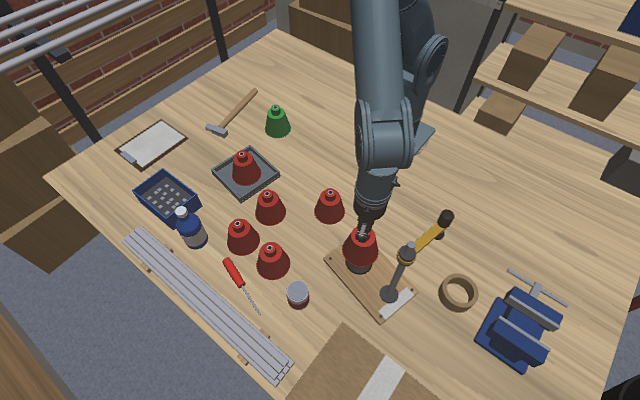

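Emit:
drive_tool(commands=[[[0,0,0,-1.2,-1.9,15,1],[0,0,0,-1.2,-1.9,35,1],[0,0,0,-1.2,-1.9,48,1],[0,0,0,-1.2,-1.9,56,1],[0,0,0,-1.2,-1.9,62,1],[0,0,0,-1.2,-1.9,67,1],[0,0,0,-1.2,-1.9,70,1],[0,0,0,-1.2,-1.9,72,1],[0,0,0,-1.2,-1.9,73,1],[0,0,0,-1.2,-1.9,73,1]]])

```text
time_s: 12.47
ee_pos: [532.9, 196.5, 107.7]
orientation: [-180.0, -0.0, 19.5]
contact_force: [0.0, 0.2, -1.1]
grip_width: 32.6
```

Emit:
drive_tool(commands=[[[0,0,0,0,0,0.5,1],[0,0,0,0,0,0.5,0.2],[0,0,0,0,0,0.5,-0.2],[0,0,0,0,0,0,-0.6],[0,0,0,0,0,-10,-1],[0,0,0,0,0,-35,-1],[0,0,0,0,0,-70,-1],[0,0,0,0,0,-105,-1],[0,0,0,0,0,-120,-1],[0,0,0,0,0,-120,-1]]])

```text
time_s: 13.3
ee_pos: [534.9, 197.9, 232.7]
orientation: [-180.0, -0.5, 19.5]
contact_force: [0.3, 0.1, 0.6]
grip_width: 85.3
```

```bash
python3 -c "
from h import *
d=save('wrist','w7.png')
for r in ringsW(d,126): print(np.round(r[:3],1),r[3].round(1))
for r in ringsW(d,108): print(np.round(r[:3],1),r[3].round(1))
go(439.2,14.5,240,2)"
```

```text
[316.4 191.9  21.6] [533.3 196.4 126. ]
[316.4 191.9  21.6] [535.1 191.3 108. ]
t13.3 at [533.8 197.  230.2] [180.   -0.3  19.5] F [ 0.27  1.13 -0.99] w85.4
ROW [np.float64(-0.0), np.float64(-0.3), np.float64(17.5), np.float64(-150.1), np.float64(140.4), np.float64(-10.5)] dist 206
```

View pics/w7.png

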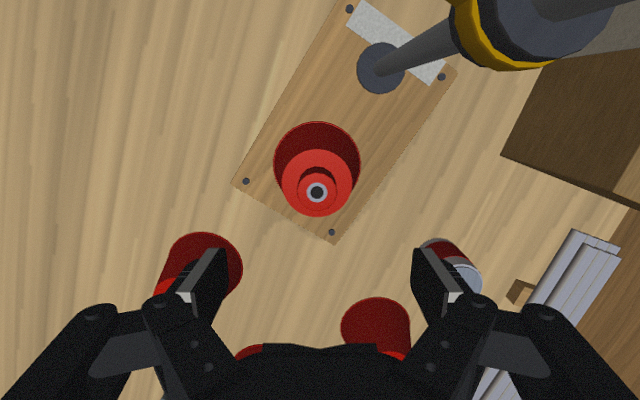

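Emit:
drive_tool(commands=[[[0,0,0,-20,20,0,-1],[0,0,2,-45,42,0,-1],[0,0,6,-75,70,10,-1],[0,0,10,-105,98,30,-1],[0,0,14,-130,122,50,-1],[0,0,17,-146,137,70,-1],[0,0,17.5,-150,140.4,80,-1],[0,0,17.5,-150,140.4,80,-1],[0,0,17.5,-150,140.4,80,-1],[0,0,17.5,-150,140.4,80,-1]]])

```text
time_s: 14.18
ee_pos: [439.0, 15.1, 148.0]
orientation: [-179.9, -0.1, 2.1]
contact_force: [0.8, 0.1, 0.5]
grip_width: 85.3
```

```bash
python3 -c "
from h import *
d=save('wrist','w8.png')
for r in ringsW(d,108): print(np.round(r[:3],1),r[3].round(1))
go(439.2,14.5,90,2)"
```

```text
[319.7 221.6  27.9] [439.   14.7 108. ]
t14.2 at [439.2  15.2 148.2] [-1.8e+02 -1.0e-01  2.1e+00] F [-0.23 -0.87  0.69] w85.5
ROW [np.float64(-0.0), np.float64(-0.1), np.float64(0.1), np.float64(-0.1), np.float64(0.8), np.float64(58.2)] dist 58
```

Emit:
drive_tool(commands=[[[0,0,0,0,0.6,20,-1],[0,0,0,0,0.6,42,-1],[0,0,0,0,0.6,54,-1],[0,0,0,0,0.6,58,-1],[0,0,0,0,0.6,58,-1],[0,0,0,0,0.6,58,1],[0,0,0,0,0.6,58,1],[0,0,0,0,0.6,58,1],[0,0,0,0,0.6,58,1],[0,0,0,0,0.6,58,1]]])

```text
time_s: 15.07
ee_pos: [438.9, 13.3, 90.1]
orientation: [180.0, -0.1, 2.0]
contact_force: [0.3, 0.3, 2.8]
grip_width: 32.4
```

Emit:
drive_tool(commands=[[[0,0,0,0,0,0,1],[0,0,0,0,0,0,1],[0,0,0,0,0,-12,1],[0,0,0,0,0,-40,1],[0,0,0,0,0,-75,1],[0,0,0,0,0,-105,1],[0,0,0,0,0,-130,1],[0,0,0,0,0,-136,1],[0,0,0,0,0,-136,1],[0,0,0,0,0,-136,1]]])

```text
time_s: 15.9
ee_pos: [437.4, 12.9, 224.6]
orientation: [180.0, 0.1, 2.0]
contact_force: [-0.4, -1.5, -2.1]
grip_width: 32.3
```

```bash
cat >> h.py <<'E'
def weigh(f,dz=20):
    d=save('wrist',f); z=env.state()['ee_pos'][2]; F=[]
    for i in range(5):get_image('top'); F.append(env.state()['contact_force'][2])
    print('Fz',np.round(F,2),np.mean(F).round(2))
    for r in ringsW(d,z+dz):
        if r[2]>34: print('held ring',np.round(r[:3],1),r[3].round(1))
E
python3 -c "
from h import *
weigh('w9.png')
go(533,195.5,240,20);go(503,-301,220,-31)"
```

```text
Fz [-1.85 -2.67 -3.04 -1.39 -1.59] -2.1
held ring [318.9 266.3  37.5] [436.8  15.4 244. ]
t16.2 at [437.5  13.3 224.5] [-1.8e+02  1.0e-01  2.0e+00] F [-0.06  0.2  -1.59] w32.8
ROW [np.float64(-0.0), np.float64(0.1), np.float64(-18.0), np.float64(101.8), np.float64(-178.7), np.float64(-15.6)] dist 206
t16.2 at [437.5  13.3 224.5] [-1.8e+02  1.0e-01  2.0e+00] F [-0.06  0.2  -1.59] w32.8
ROW [np.float64(0.0), np.float64(0.1), np.float64(33.0), np.float64(54.3), np.float64(316.5), np.float64(4.3)] dist 321
```

Emit:
drive_tool(commands=[[[0,0,-2,10,-18,-15,1],[0,0,-5,24,-42,-16,1],[0,0,-8,40,-70,-16,1],[0,0,-11,56,-98,-16,1],[0,0,-14,72,-126,-16,1],[0,0,-16,86,-151,-16,1],[0,0,-18,97,-170,-16,1],[0,0,-18,101.8,-178.5,-16,1],[0,0,-18,101.8,-178.5,-16,1],[0,0,-18,101.8,-178.5,-16,1]]])

```text
time_s: 17.03
ee_pos: [533.1, 194.6, 240.7]
orientation: [180.0, 0.1, 20.0]
contact_force: [0.3, -0.6, -1.8]
grip_width: 32.1
```

```bash
python3 -c "
from h import *
get_image('top');get_image('top')
go(533.5,195,139,20)"
```

```text
t17.1 at [533.2 193.4 241. ] [1.799e+02 1.000e-01 1.990e+01] F [ 0.79 -0.19 -1.79] w32.4
ROW [np.float64(0.1), np.float64(0.1), np.float64(-0.1), np.float64(0.9), np.float64(-1.6), np.float64(102.0)] dist 102
```

Emit:
drive_tool(commands=[[[0,0,0,0.7,-1.2,15,1],[0,0,0,0.7,-1.2,35,1],[0,0,0,0.7,-1.2,55,1],[0,0,0,0.7,-1.2,72,1],[0,0,0,0.7,-1.2,84,1],[0,0,0,0.7,-1.2,92,1],[0,0,0,0.7,-1.2,97,1],[0,0,0,0.7,-1.2,100,1],[0,0,0,0.7,-1.2,101,1],[0,0,0,0.7,-1.2,101,1]]])

```text
time_s: 17.97
ee_pos: [534.2, 196.7, 140.9]
orientation: [180.0, -0.0, 20.0]
contact_force: [0.7, -1.0, -1.8]
grip_width: 32.6
```

```bash
python3 -c "
from h import *
get_image('top')
go(533.5,195,139,20)"
```

```text
t18.0 at [534.3 196.8 141.1] [ 1.8e+02 -1.0e-01  2.0e+01] F [ 0.04  0.16 -1.31] w32.3
ROW [np.float64(0.0), np.float64(-0.1), np.float64(-0.0), np.float64(-1.4), np.float64(1.4), np.float64(2.1)] dist 3
```

Emit:
drive_tool(commands=[[[0,0,0,-0.7,0.7,1,1],[0,0,0,-0.7,0.7,2,1],[0,0,0,-0.7,0.7,2,0.2],[0,0,0,-0.7,0.7,2,-0.3],[0,0,0,-0.7,0.7,1,-1],[0,0,0,-0.7,0.7,-15,-1],[0,0,0,-0.7,0.7,-45,-1],[0,0,0,-0.7,0.7,-80,-1],[0,0,0,-0.7,0.7,-100,-1],[0,0,0,-0.7,0.7,-100,-1]]])

```text
time_s: 18.85
ee_pos: [535.9, 197.5, 245.6]
orientation: [-180.0, -0.5, 20.0]
contact_force: [0.9, 0.4, 0.7]
grip_width: 85.8
```

```bash
python3 -c "
from h import *
get_image('top')
d=save('wrist','w10.png')
for r in ringsW(d,156): print(np.round(r[:3],1),r[3].round(1))
go(556,8,240,2)"
```

```text
[316.3 196.8  23.1] [532.4 196.8 156. ]
t18.9 at [534.  195.9 241.4] [ 1.8e+02 -1.0e-01  2.0e+01] F [ 0.79 -1.19 -0.25] w85.2
ROW [np.float64(0.0), np.float64(-0.1), np.float64(18.0), np.float64(-43.5), np.float64(184.1), np.float64(1.3)] dist 189
```

View pics/w10.png

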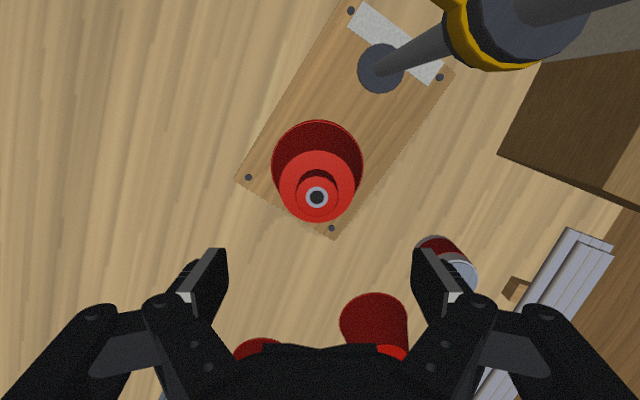

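```bash
python3 -c "
from h import *
go(692,-2,150,2)
d=dict(np.load('pics/top0.npz'));print(onz(d,392,131,170),onz(d,384,143,0))"
```

```text
t18.9 at [534.  195.9 241.4] [ 1.8e+02 -1.0e-01  2.0e+01] F [ 0.79 -1.19 -0.25] w85.2
ROW [np.float64(0.0), np.float64(-0.1), np.float64(18.0), np.float64(80.7), np.float64(240.0), np.float64(91.6)] dist 269
[ 778.88553633 -240.39656393  170.        ] [ 774.73510212 -240.95611059    0.        ]
```

Emit:
drive_tool(commands=[[[0,0,2,8,24,0,-1],[0,0,5,18,55,0,-1],[0,0,8,30,90,0,-1],[0,0,11,42,126,10,-1],[0,0,14,54,162,25,-1],[0,0,16,66,197,45,-1],[0,0,18,76,226,70,-1],[0,0,18,80.7,240,90,-1],[0,0,18,80.7,240,91,-1],[0,0,18,80.7,240,91,-1]]])

```text
time_s: 19.78
ee_pos: [689.6, -2.8, 146.4]
orientation: [-180.0, 0.3, 1.9]
contact_force: [0.0, 1.5, 0.1]
grip_width: 85.5
```

```bash
python3 -c "
from h import *
get_image('top')
d=save('wrist','w11.png')
for r in ringsW(d,108): print(np.round(r[:3],1),r[3].round(1))
go(692,-2,90,2)"
```

```text
[322.  221.4  27.7] [691.7  -1.3 108. ]
t19.9 at [690.9  -0.  149.8] [-179.9    0.     2.1] F [0.17 1.33 0.47] w85.8
ROW [np.float64(-0.1), np.float64(0.0), np.float64(0.1), np.float64(1.0), np.float64(2.1), np.float64(59.8)] dist 60
```

Emit:
drive_tool(commands=[[[0,0,0,1,1.2,20,-1],[0,0,0,1,1.2,42,-1],[0,0,0,1,1.2,54,-1],[0,0,0,1,1.2,59,-1],[0,0,0,1,1.2,59,-1],[0,0,0,1,1.2,59,1],[0,0,0,1,1.2,59,1],[0,0,0,1,1.2,59,1],[0,0,0,1,1.2,59,1],[0,0,0,1,1.2,59,1]]])

```text
time_s: 20.72
ee_pos: [692.8, -3.3, 91.5]
orientation: [180.0, -0.1, 2.0]
contact_force: [-1.4, -0.5, 4.8]
grip_width: 32.6
```

Emit:
drive_tool(commands=[[[0,0,0,0,0,0,1],[0,0,0,0,0,0,1],[0,0,0,0,0,-12,1],[0,0,0,0,0,-40,1],[0,0,0,0,0,-75,1],[0,0,0,0,0,-110,1],[0,0,0,0,0,-140,1],[0,0,0,0,0,-150,1],[0,0,0,0,0,-150,1],[0,0,0,0,0,-150,1]]])

```text
time_s: 21.55
ee_pos: [691.6, -3.7, 238.9]
orientation: [180.0, 0.1, 2.0]
contact_force: [0.2, 1.3, -5.6]
grip_width: 32.3
```

```bash
python3 -c "
from h import *
weigh('w12.png',18)
go(533,195.5,270,20);go(503,-301,240,-31)"
```

```text
Fz [-5.78 -5.34 -4.72 -4.87 -4.7 ] -5.08
held ring [319.1 263.3  37.3] [691.1  -1.2 255.6]
t21.9 at [691.7  -3.4 238.7] [-180.     0.2    2. ] F [-0.35 -0.27 -4.7 ] w32.2
ROW [np.float64(-0.0), np.float64(0.2), np.float64(-18.0), np.float64(-151.7), np.float64(-204.4), np.float64(-30.9)] dist 256
t21.9 at [691.7  -3.4 238.7] [-180.     0.2    2. ] F [-0.35 -0.27 -4.7 ] w32.2
ROW [np.float64(0.0), np.float64(0.2), np.float64(33.0), np.float64(-199.1), np.float64(290.7), np.float64(-0.8)] dist 352
```

Emit:
drive_tool(commands=[[[0,0,3,-15,22,0,1],[0,0,6,-36,52,0,1],[0,0,10,-58,85,0,1],[0,0,14,-80,117,0,1],[0,0,18,-102,149,0,1],[0,0,22,-122,178,0,1],[0,0,26,-140,204,0,1],[0,0,30,-150,219,0,1],[0,0,33,-150,219,0,1],[0,0,33,-150,219,0,1]]])

```text
time_s: 22.68
ee_pos: [549.2, -229.1, 240.1]
orientation: [180.0, 0.0, -31.3]
contact_force: [0.7, 1.2, -3.8]
grip_width: 32.3
```

```bash
python3 -c "
from h import *
get_image('top')
d=save('top','t12.png')
d=save('wrist','w13.png')
for r in ringsW(d,116): print(np.round(r[:3],1),r[3].round(1))
go(502,-302.7,230,-31)"
```

```text
[319.1 263.4  37.3] [ 510.8 -292.8  116. ]
[274.   80.7  22.6] [ 564.  -133.2  116. ]
t22.8 at [ 550.8 -226.1  240.3] [-179.9    0.   -30.8] F [ 0.    0.66 -4.49] w32.1
ROW [np.float64(-0.1), np.float64(0.0), np.float64(0.2), np.float64(-2.7), np.float64(90.8), np.float64(10.2)] dist 91
```

View pics/w13.png

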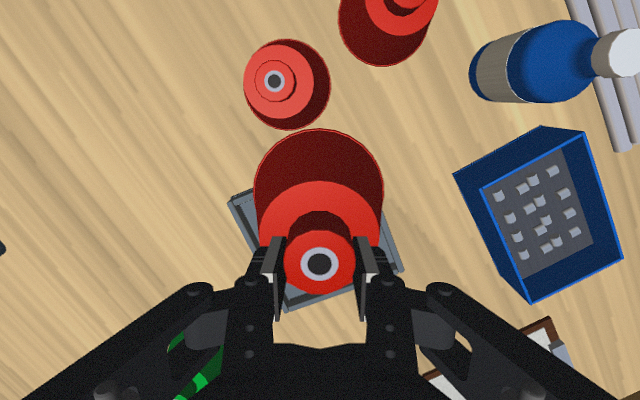

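Run:
```python
from h import *
def ringpx(d,u0,v0,r=4):
    g=d['image'].astype(float)[...,1]; u0=int(round(u0));v0=int(round(v0))
    w=g[v0-r:v0+r+1,u0-r:u0+r+1]; w=np.clip(w-w.min()-0.35*(w.max()-w.min()),0,None)
    yy,xx=np.mgrid[v0-r:v0+r+1,u0-r:u0+r+1]; return (w*xx).sum()/w.sum(),(w*yy).sum()/w.sum()
d=dict(np.load('pics/s2.npz'))
for q,z in(((241.5,153),116),((267,191.5),108)):
    p=ringpx(d,*q); print(p,onz(d,*p,z).round(1))
d=save('scene','s3.png');cv2.imwrite('pics/s3z.png',cv2.resize(cv2.cvtColor(d['image'],4)[100:300,180:440],None,fx=3,fy=3))
```

```text
(np.float64(240.35337046283848), np.float64(151.46149414250047)) [ 500.6 -308.4  116. ]
(np.float64(266.97759413373683), np.float64(190.65553163009952)) [ 557.6 -137.5  108. ]
```

View pics/s3z.png

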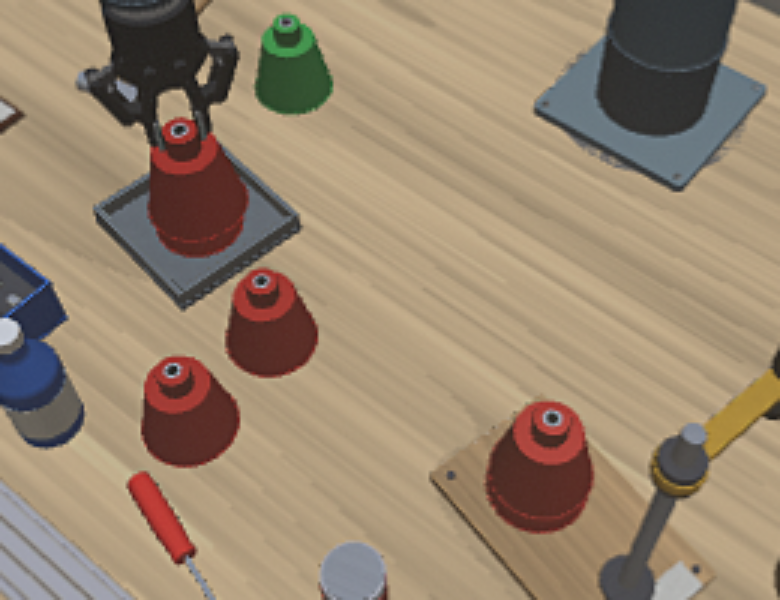

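```bash
python3 -c "
from h import *
go(502.7,-303,131,-31)"
```

```text
t22.9 at [ 550.8 -226.   240.3] [-180.     0.   -30.8] F [-0.14  0.09 -5.56] w32.2
ROW [np.float64(-0.0), np.float64(0.0), np.float64(0.2), np.float64(-1.9), np.float64(90.9), np.float64(109.3)] dist 142
```

Emit:
drive_tool(commands=[[[0,0,0,0,25,0,1],[0,0,0,-1,55,0,1],[0,0,0,-2,80,5,1],[0,0,0,-2,91,18,1],[0,0,0,-2,91,40,1],[0,0,0,-2,91,62,1],[0,0,0,-2,91,82,1],[0,0,0,-2,91,96,1],[0,0,0,-2,91,104,1],[0,0,0,-2,91,107,1]]])

```text
time_s: 23.72
ee_pos: [501.5, -303.3, 132.1]
orientation: [-180.0, 0.1, -30.9]
contact_force: [-0.9, -0.1, -5.0]
grip_width: 31.9
```

```bash
python3 -c "
from h import *
get_image('top')
go(502.7,-303,130,-31)"
```

```text
t23.8 at [ 501.7 -303.6  132.6] [-1.80e+02  1.00e-01 -3.09e+01] F [-0.75 -0.06 -6.31] w32.6
ROW [np.float64(-0.0), np.float64(0.1), np.float64(0.1), np.float64(0.5), np.float64(-1.0), np.float64(2.6)] dist 3
```

Emit:
drive_tool(commands=[[[0,0,0,0.5,-1,1,1],[0,0,0,0.5,-1,2.5,1],[0,0,0,0.5,-1,2.5,0.2],[0,0,0,0.5,-1,2.5,-0.3],[0,0,0,0.5,-1,1,-1],[0,0,0,0.5,-1,-15,-1],[0,0,0,0.5,-1,-45,-1],[0,0,0,0.5,-1,-80,-1],[0,0,0,0.5,-1,-100,-1],[0,0,0,0.5,-1,-100,-1]]])

```text
time_s: 24.6
ee_pos: [505.9, -305.3, 239.6]
orientation: [-180.0, -0.6, -31.0]
contact_force: [1.4, -1.1, 0.0]
grip_width: 85.6
```

```bash
python3 -c "
from h import *
get_image('top');get_image('top')
d=save('wrist','w14.png')
for r in ringsW(d,146): print(np.round(r[:3],1),r[3].round(1))
for r in ringsW(d,108): print(np.round(r[:3],1),r[3].round(1))
go(563,-132,150,-20)"
```

```text
[318.5 193.9  23. ] [ 504.5 -302.1  146. ]
[318.5 193.9  23. ] [ 498.5 -312.1  108. ]
t24.8 at [ 502.5 -303.9  233.6] [180.  -0. -31.] F [-0.12 -0.47  0.11] w85.4
ROW [np.float64(0.0), np.float64(-0.0), np.float64(-11.0), np.float64(-36.7), np.float64(-178.6), np.float64(83.6)] dist 201
```

View pics/w14.png

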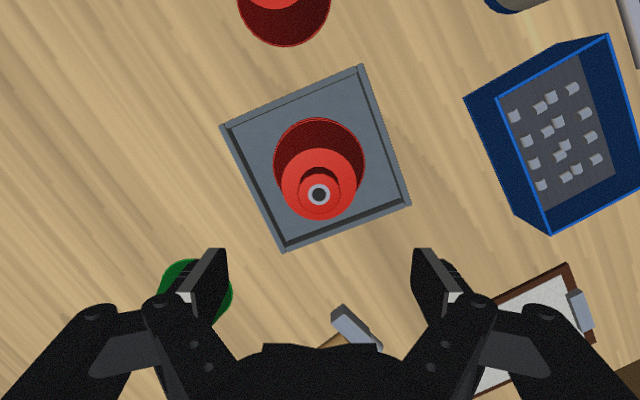

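Nested in the tray (ring at 319,194, about (504,-302)). Next, shade A.

Emit:
drive_tool(commands=[[[0,0,-1,-4,-20,0,-1],[0,0,-3,-10,-48,0,-1],[0,0,-5,-17,-82,0,-1],[0,0,-7,-24,-116,10,-1],[0,0,-9,-30,-146,30,-1],[0,0,-11,-35,-170,55,-1],[0,0,-11,-36.7,-178.6,76,-1],[0,0,-11,-36.7,-178.6,84,-1],[0,0,-11,-36.7,-178.6,84,-1],[0,0,-11,-36.7,-178.6,84,-1]]])

```text
time_s: 25.58
ee_pos: [562.4, -133.4, 149.2]
orientation: [179.9, 0.1, -20.1]
contact_force: [0.7, -0.4, -0.0]
grip_width: 85.5
```

```bash
python3 -c "
from h import *
get_image('top')
d=save('wrist','w15.png')
for r in ringsW(d,108): print(np.round(r[:3],1),r[3].round(1))
go(563,-132,90.5,-20)"
```

```text
[318.6 217.3  27.8] [ 563.2 -132.1  108. ]
[519.8 137.3  29.8] [ 692.4 -125.9  108. ]
t25.7 at [ 563.5 -133.7  150.5] [ 1.80e+02 -1.00e-01 -2.01e+01] F [-0.23 -0.5   0.  ] w85.1
ROW [np.float64(0.0), np.float64(-0.1), np.float64(-0.1), np.float64(-1.1), np.float64(-1.5), np.float64(60.0)] dist 60
```

Emit:
drive_tool(commands=[[[0,0,0,-0.5,-1.7,20,-1],[0,0,0,-0.5,-1.7,42,-1],[0,0,0,-0.5,-1.7,54,-1],[0,0,0,-0.5,-1.7,60,-1],[0,0,0,-0.5,-1.7,60,-1],[0,0,0,-0.5,-1.7,60,1],[0,0,0,-0.5,-1.7,60,1],[0,0,0,-0.5,-1.7,60,1],[0,0,0,-0.5,-1.7,60,1],[0,0,0,-0.5,-1.7,60,1]]])

```text
time_s: 26.52
ee_pos: [563.9, -130.2, 90.3]
orientation: [-180.0, -0.1, -20.0]
contact_force: [0.4, -0.6, 2.4]
grip_width: 32.7
```

Emit:
drive_tool(commands=[[[0,0,0,0,0,0,1],[0,0,0,0,0,0,1],[0,0,0,0,0,-12,1],[0,0,0,0,0,-40,1],[0,0,0,0,0,-75,1],[0,0,0,0,0,-110,1],[0,0,0,0,0,-145,1],[0,0,0,0,0,-170,1],[0,0,0,0,0,-180,1],[0,0,0,0,0,-180,1]]])

```text
time_s: 27.35
ee_pos: [564.3, -130.1, 272.0]
orientation: [-180.0, -0.2, -20.0]
contact_force: [0.5, -0.4, -2.5]
grip_width: 32.2
```

```bash
python3 -c "
from h import *
weigh('w16.png',18)
go(533,195.5,270,20);go(503,-301,270,-31)"
```

```text
Fz [-3.5  -2.21 -0.98 -1.18 -1.78] -1.93
held ring [318.9 272.5  37. ] [ 563.  -132.9  287.6]
t27.6 at [ 562.1 -129.9  267.5] [180.    0.2 -20. ] F [-0.71 -0.19 -1.78] w32.1
ROW [np.float64(-0.1), np.float64(0.2), np.float64(-40.0), np.float64(-138.6), np.float64(-295.9), np.float64(-2.1)] dist 327
t27.6 at [ 562.1 -129.9  267.5] [180.    0.2 -20. ] F [-0.71 -0.19 -1.78] w32.1
ROW [np.float64(0.0), np.float64(0.2), np.float64(11.0), np.float64(2.9), np.float64(181.0), np.float64(-2.4)] dist 181
```

Emit:
drive_tool(commands=[[[0,0,-4,-8,-18,-6,1],[0,0,-8,-22,-48,-8,1],[0,0,-13,-38,-81,-8,1],[0,0,-18,-54,-115,-8,1],[0,0,-22,-70,-149,-8,1],[0,0,-26,-86,-183,-8,1],[0,0,-30,-100,-214,-8,1],[0,0,-34,-111,-238,-8,1],[0,0,-38,-117,-250,-8,1],[0,0,-40,-117,-250,-8,1]]])

```text
time_s: 28.48
ee_pos: [537.1, 149.7, 276.8]
orientation: [-179.8, 0.0, 20.6]
contact_force: [0.2, -0.7, -1.4]
grip_width: 32.7
```

```bash
python3 -c "
from h import *
get_image('top');get_image('top')
go(532.3,198.2,270,20)"
```

```text
t28.6 at [538.1 145.6 276.4] [-1.80e+02  1.00e-01  2.01e+01] F [ 0.71  0.14 -0.84] w32.1
ROW [np.float64(-0.0), np.float64(0.1), np.float64(0.1), np.float64(12.7), np.float64(-51.4), np.float64(6.5)] dist 53
```

Emit:
drive_tool(commands=[[[0,0,0,4,-15,0,1],[0,0,0,8,-32,0,1],[0,0,0,12,-46,3,1],[0,0,0,12.7,-51.4,10,1],[0,0,0,12.7,-51.4,25,1],[0,0,0,12.7,-51.4,40,1],[0,0,0,12.7,-51.4,52,1],[0,0,0,12.7,-51.4,60,1],[0,0,0,12.7,-51.4,62,1],[0,0,0,12.7,-51.4,62,1]]])

```text
time_s: 29.42
ee_pos: [532.9, 196.9, 214.8]
orientation: [180.0, 0.1, 20.0]
contact_force: [0.5, 0.3, -1.7]
grip_width: 32.2
```

```bash
python3 -c "
from h import *
get_image('top');get_image('top')
go(532.3,198.2,169,20)
d=save('scene','s4.png');cv2.imwrite('pics/s4z.png',cv2.resize(cv2.cvtColor(d['image'],4)[140:340,260:520],None,fx=3,fy=3))"
```

```text
t29.5 at [533.5 197.5 216. ] [-180.   -0.   20.] F [ 0.2  -0.01 -2.05] w32.6
ROW [np.float64(-0.0), np.float64(-0.0), np.float64(-0.0), np.float64(-1.0), np.float64(-1.0), np.float64(47.0)] dist 47
```

View pics/s4z.png

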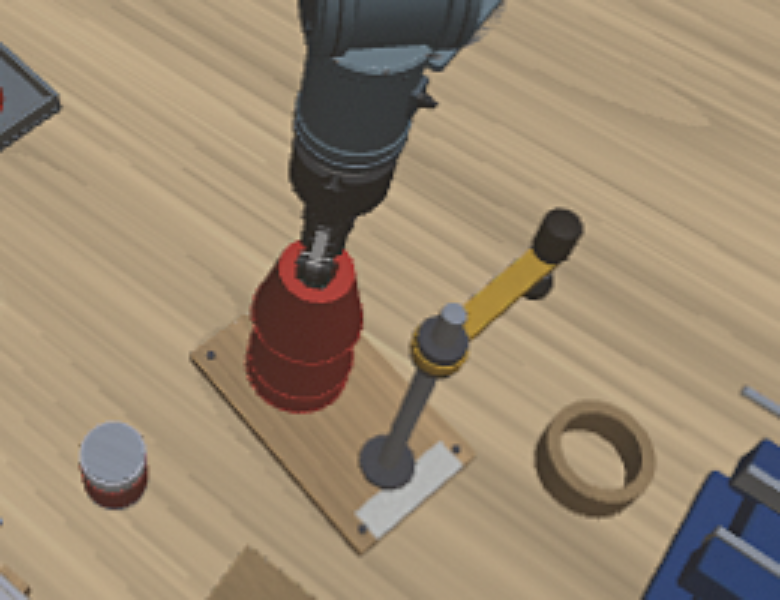

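Emit:
drive_tool(commands=[[[0,0,0,-0.8,-0.5,12,1],[0,0,0,-0.8,-0.5,24,1],[0,0,0,-0.8,-0.5,33,1],[0,0,0,-0.8,-0.5,39,1],[0,0,0,-0.8,-0.5,43,1],[0,0,0,-0.8,-0.5,46,1],[0,0,0,-0.8,-0.5,46,1],[0,0,0,-0.8,-0.5,46,1],[0,0,0,-0.8,-0.5,46,1],[0,0,0,-0.8,-0.5,46,1]]])

```text
time_s: 30.4
ee_pos: [532.4, 197.8, 169.9]
orientation: [180.0, -0.0, 20.0]
contact_force: [0.1, -0.3, -1.9]
grip_width: 32.4
```

Emit:
drive_tool(commands=[[[0,0,0,0,0,1,1],[0,0,0,0,0,1.5,1],[0,0,0,0,0,1.5,0.2],[0,0,0,0,0,1.5,-0.3],[0,0,0,0,0,0,-1],[0,0,0,0,0,-15,-1],[0,0,0,0,0,-45,-1],[0,0,0,0,0,-80,-1],[0,0,0,0,0,-100,-1],[0,0,0,0,0,-100,-1]]])

```text
time_s: 31.23
ee_pos: [534.4, 199.5, 274.6]
orientation: [-180.0, -0.5, 20.0]
contact_force: [-0.1, 1.1, -0.0]
grip_width: 85.3
```

```bash
python3 -c "
from h import *
get_image('top');get_image('top')
d=save('wrist','w17.png')
for r in ringsW(d,186): print(np.round(r[:3],1),r[3].round(1))
go(692.4,-126,150,-10)"
```

```text
[318.6 201.4  23.2] [532.3 195.9 186. ]
t31.4 at [531.9 197.4 269.1] [180.   0.  20.] F [-0.17  0.1  -0.06] w85.2
ROW [np.float64(0.0), np.float64(0.0), np.float64(30.0), np.float64(40.2), np.float64(358.7), np.float64(119.2)] dist 380
```

View pics/w17.png

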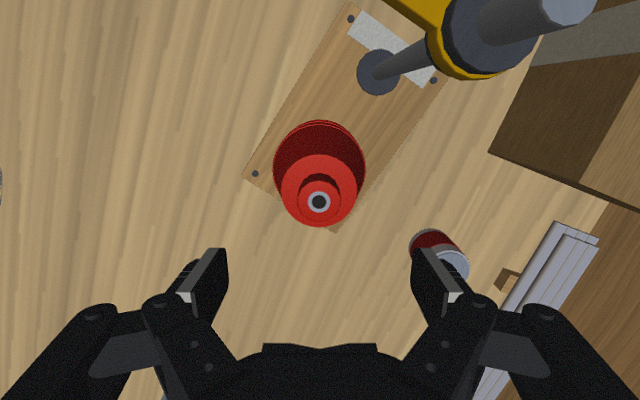

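Emit:
drive_tool(commands=[[[0,0,3,3,25,0,-1],[0,0,6,7,60,0,-1],[0,0,9,11,98,0,-1],[0,0,12,15,136,5,-1],[0,0,15,19,174,15,-1],[0,0,18,23,212,30,-1],[0,0,21,28,250,45,-1],[0,0,25,32,288,60,-1],[0,0,28,36,325,75,-1],[0,0,30,40,350,95,-1]]])

```text
time_s: 32.22
ee_pos: [689.8, -122.5, 172.5]
orientation: [179.8, 0.0, -10.3]
contact_force: [0.5, -0.3, 0.2]
grip_width: 85.7
```

```bash
python3 -c "
from h import *
get_image('top');get_image('top')
d=save('wrist','w18.png')
for r in ringsW(d,108): print(np.round(r[:3],1),r[3].round(1))
go(692.4,-126,120,-10)"
```

```text
[350.4 206.1  25.9] [ 707.9 -125.8  108. ]
t32.4 at [ 687.5 -120.6  170. ] [179.9   0.4 -10.2] F [0.21 0.81 0.29] w85.5
ROW [np.float64(0.1), np.float64(0.4), np.float64(-0.2), np.float64(6.1), np.float64(4.3), np.float64(50.0)] dist 51
```

```bash
python3 -c "
from h import *
d=save('wrist','w19.png')
for r in ringsW(d,108): print(np.round(r[:3],1),r[3].round(1))
go(707.9,-126,150,-10)"
```

```text
[350.5 210.8  25.4] [ 707.9 -125.8  108. ]
t32.4 at [ 688.2 -117.8  171.9] [-180.     0.2  -10. ] F [ 0.98  0.61 -0.13] w85.5
ROW [np.float64(-0.0), np.float64(0.2), np.float64(-0.0), np.float64(21.0), np.float64(4.7), np.float64(21.8)] dist 31
```

View pics/w19.png

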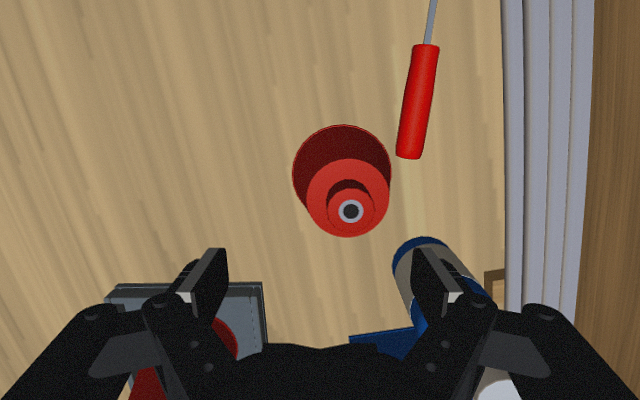

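Emit:
drive_tool(commands=[[[0,0,0,10,3,0,-1],[0,0,0,18,6,5,-1],[0,0,0,21,6.5,18,-1],[0,0,0,21,6.5,30,-1],[0,0,0,21,6.5,36,-1],[0,0,0,21,6.5,36,-1],[0,0,0,21,6.5,36,-1],[0,0,0,21,6.5,36,-1],[0,0,0,21,6.5,36,-1],[0,0,0,21,6.5,36,-1]]])

```text
time_s: 33.25
ee_pos: [709.4, -127.5, 139.2]
orientation: [-180.0, -0.1, -10.0]
contact_force: [0.2, 0.0, -1.0]
grip_width: 85.3
```

```bash
python3 -c "
from h import *
get_image('top')
d=save('wrist','w20.png')
for r in ringsW(d,108): print(np.round(r[:3],1),r[3].round(1))
go(707.9,-126,90.5,-10)"
```

```text
[316.7 224.   29.1] [ 708.  -125.7  108. ]
t33.4 at [ 709.3 -127.6  139. ] [180.  -0. -10.] F [-0.07 -0.25  0.25] w85.5
ROW [np.float64(0.0), np.float64(-0.0), np.float64(0.0), np.float64(-1.7), np.float64(-1.3), np.float64(48.5)] dist 49
```

Emit:
drive_tool(commands=[[[0,0,0,-1.5,-1.6,18,-1],[0,0,0,-1.5,-1.6,36,-1],[0,0,0,-1.5,-1.6,46,-1],[0,0,0,-1.5,-1.6,48.5,-1],[0,0,0,-1.5,-1.6,48.5,-1],[0,0,0,-1.5,-1.6,48.5,1],[0,0,0,-1.5,-1.6,48.5,1],[0,0,0,-1.5,-1.6,48.5,1],[0,0,0,-1.5,-1.6,48.5,1],[0,0,0,-1.5,-1.6,48.5,1]]])

```text
time_s: 34.18
ee_pos: [708.4, -125.7, 90.9]
orientation: [-180.0, -0.1, -10.0]
contact_force: [-1.3, -1.4, 2.6]
grip_width: 32.7
```

Emit:
drive_tool(commands=[[[0,0,0,0,0,0,1],[0,0,0,0,0,0,1],[0,0,0,0,0,-12,1],[0,0,0,0,0,-40,1],[0,0,0,0,0,-75,1],[0,0,0,0,0,-110,1],[0,0,0,0,0,-145,1],[0,0,0,0,0,-170,1],[0,0,0,0,0,-175,1],[0,0,0,0,0,-175,1]]])

```text
time_s: 35.02
ee_pos: [708.3, -125.6, 266.3]
orientation: [180.0, -0.1, -10.0]
contact_force: [0.6, 0.3, -5.8]
grip_width: 32.0
```

```bash
python3 -c "
from h import *
weigh('w21.png',18)
go(503,-301,265,-31)"
```

```text
Fz [-6.25 -5.88 -5.46 -4.93 -6.21] -5.74
held ring [319. 268.  37.] [ 707.8 -126.3  281.7]
t35.3 at [ 706.7 -125.7  262.5] [180.    0.2 -10. ] F [ 0.26  0.59 -6.21] w32.5
ROW [np.float64(0.1), np.float64(0.2), np.float64(21.0), np.float64(-170.3), np.float64(207.9), np.float64(-1.8)] dist 269
```

Emit:
drive_tool(commands=[[[0,0,2,-14,17,-2,1],[0,0,5,-36,44,-2,1],[0,0,8,-60,74,-2,1],[0,0,11,-84,103,-2,1],[0,0,14,-108,133,-2,1],[0,0,17,-132,162,-2,1],[0,0,20,-153,188,-2,1],[0,0,21,-166,204,-2,1],[0,0,21,-169,208.7,-2,1],[0,0,21,-169,208.7,-2,1]]])

```text
time_s: 36.15
ee_pos: [503.2, -304.0, 266.3]
orientation: [179.9, 0.1, -31.2]
contact_force: [-0.5, 0.1, -4.9]
grip_width: 32.3
```

```bash
python3 -c "
from h import *
get_image('top');get_image('top');get_image('top')
go(504,-302,160.5,-31)"
```

```text
t36.3 at [ 506.5 -300.2  266.8] [-179.9    0.   -30.8] F [ 0.27  0.15 -5.8 ] w32.3
ROW [np.float64(-0.1), np.float64(0.0), np.float64(0.2), np.float64(-1.2), np.float64(3.0), np.float64(106.3)] dist 106
```

Emit:
drive_tool(commands=[[[0,0,0,-1,2,12,1],[0,0,0,-1,2,30,1],[0,0,0,-1,2,48,1],[0,0,0,-1,2,64,1],[0,0,0,-1,2,78,1],[0,0,0,-1,2,90,1],[0,0,0,-1,2,98,1],[0,0,0,-1,2,102,1],[0,0,0,-1,2,105,1],[0,0,0,-1,2,105,1]]])

```text
time_s: 37.13
ee_pos: [503.5, -303.0, 161.8]
orientation: [-180.0, 0.0, -31.0]
contact_force: [0.1, -0.6, -4.8]
grip_width: 32.6
```

```bash
python3 -c "
from h import *
get_image('top');get_image('top')
go(504,-302,159.5,-31)"
```

```text
t37.2 at [ 503.8 -303.3  162.6] [-1.8e+02 -1.0e-01 -3.1e+01] F [-0.53 -0.09 -5.01] w32.0
ROW [np.float64(-0.0), np.float64(-0.1), np.float64(0.0), np.float64(-0.5), np.float64(-1.2), np.float64(3.1)] dist 3
```

Emit:
drive_tool(commands=[[[0,0,0,0,-0.8,1.5,1],[0,0,0,0,-0.8,3,1],[0,0,0,0,-0.8,3,0.2],[0,0,0,0,-0.8,3,-0.3],[0,0,0,0,-0.8,1,-1],[0,0,0,0,-0.8,-15,-1],[0,0,0,0,-0.8,-45,-1],[0,0,0,0,-0.8,-80,-1],[0,0,0,0,-0.8,-120,-1],[0,0,0,0,-0.8,-140,-1]]])

```text
time_s: 38.07
ee_pos: [505.8, -303.0, 307.7]
orientation: [-180.0, -0.4, -31.0]
contact_force: [0.4, 0.1, 0.8]
grip_width: 85.3
```

```bash
python3 -c "
from h import *
get_image('top');get_image('top')
d=save('wrist','w22.png')
for r in ringsW(d,176): print(np.round(r[:3],1),r[3].round(1))
go(504,-302,300,-31)
d=save('scene','s5.png');cv2.imwrite('pics/s5z.png',cv2.resize(cv2.cvtColor(d['image'],4)[120:320,200:460],None,fx=3,fy=3))"
```

```text
[314.6 183.4  20.1] [ 503.9 -302.5  176. ]
t38.2 at [ 505.1 -303.   304.8] [180.   -0.3 -31. ] F [-0.99  0.47 -0.96] w85.3
ROW [np.float64(0.0), np.float64(-0.3), np.float64(0.0), np.float64(-1.5), np.float64(-0.2), np.float64(4.7)] dist 5
```

View pics/w22.png

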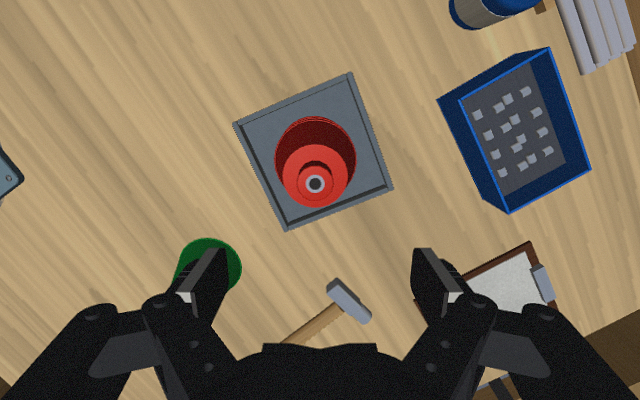

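View pics/s5z.png

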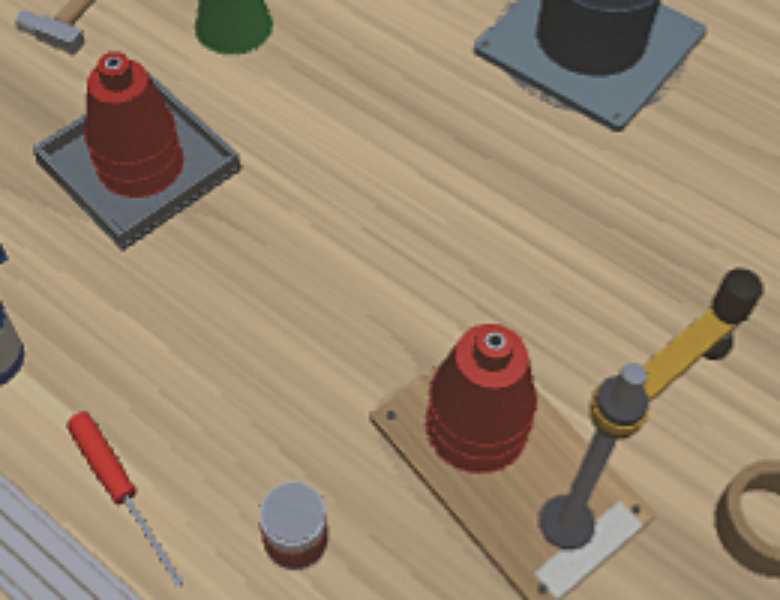

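```bash
python3 -c "
from h import *
go(430,260,370,-25)"
```

```text
t38.3 at [ 504.  -302.6  302.8] [ 1.8e+02 -1.0e-01 -3.1e+01] F [-0.15 -0.61 -0.55] w85.5
ROW [np.float64(0.0), np.float64(-0.1), np.float64(-6.0), np.float64(-353.0), np.float64(-444.2), np.float64(-68.0)] dist 571
```

Emit:
drive_tool(commands=[[[0,0,-0.5,-15,-19,-15,-1],[0,0,-1,-38,-48,-35,-1],[0,0,-1.5,-62,-78,-50,-1],[0,0,-2,-87,-109,-60,-1],[0,0,-2.5,-112,-141,-68,-1],[0,0,-3,-137,-172,-68,-1],[0,0,-3.5,-162,-204,-68,-1],[0,0,-4,-187,-235,-68,-1],[0,0,-4.5,-212,-267,-68,-1],[0,0,-5,-237,-298,-68,-1]]])

```text
time_s: 39.1
ee_pos: [452.7, 76.6, 368.9]
orientation: [179.9, 0.1, -26.0]
contact_force: [1.6, 0.1, 0.0]
grip_width: 85.6
```

```bash
python3 -c "
from h import *
go(430,260,370,-25)"
```

```text
t39.1 at [452.7  76.6 368.9] [ 1.799e+02  1.000e-01 -2.600e+01] F [1.56 0.14 0.01] w85.6
ROW [np.float64(0.1), np.float64(0.1), np.float64(-1.0), np.float64(-100.8), np.float64(-154.9), np.float64(-1.1)] dist 185
```

Emit:
drive_tool(commands=[[[0,0,-1,-18,-28,0,-1],[0,0,-1,-38,-58,0,-1],[0,0,-1,-58,-89,0,-1],[0,0,-1,-78,-120,0,-1],[0,0,-1,-92,-142,0,-1],[0,0,-1,-100,-153,0,-1],[0,0,-1,-100,-153,0,-1],[0,0,-1,-100,-153,0,-1],[0,0,-1,-100,-153,0,-1],[0,0,-1,-100,-153,0,-1]]])

```text
time_s: 39.93
ee_pos: [431.6, 254.7, 369.5]
orientation: [179.9, 0.0, -25.1]
contact_force: [0.1, -0.5, -0.0]
grip_width: 85.2
```

```bash
python3 -c "
from h import *
get_image('top')
save('wrist','w23.png')
go(430,260,370,-25)"
```

```text
t40.0 at [431.6 255.1 369.8] [180.   -0.  -25.1] F [ 0.53  0.47 -0.25] w85.3
ROW [np.float64(0.0), np.float64(-0.0), np.float64(-0.1), np.float64(-3.6), np.float64(-3.7), np.float64(-0.2)] dist 5
```

View pics/w23.png

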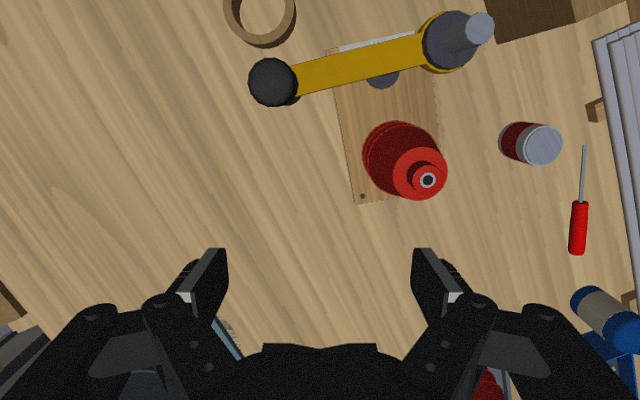

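```bash
python3 -c "
from h import *
d=dict(np.load('pics/w23.npz')); im=d['image']
cv2.imwrite('pics/kz.png',cv2.resize(cv2.cvtColor(im,4)[50:120,230:320],None,fx=7,fy=7))
print(onz(d,272,81,316),onz(d,479.5,28,318))
disc
p=ringsW(d,186)
for r in p: print(r[3])
"
```

```text
[441.73583434 341.89848729 316.        ] [561.67723007 317.91753801 318.        ]
[532.20825629 195.60399225 186.        ]
```

View pics/kz.png

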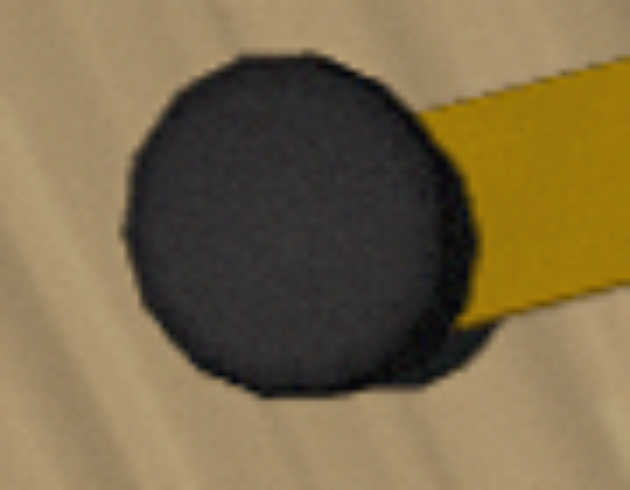

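```bash
python3 -c "
from h import *
d=dict(np.load('pics/w23.npz'));print(onz(d,270.6,81.7,316))
go(440,342,340,-25)"
```

```text
[440.80598402 341.9039851  316.        ]
t40.0 at [431.6 255.1 369.8] [180.   -0.  -25.1] F [ 0.53  0.47 -0.25] w85.3
ROW [np.float64(0.0), np.float64(-0.0), np.float64(-0.1), np.float64(-29.3), np.float64(-82.3), np.float64(29.7)] dist 92
```

Emit:
drive_tool(commands=[[[0,0,0,-6,-16,0,-1],[0,0,0,-14,-40,0,-1],[0,0,0,-22,-62,5,-1],[0,0,0,-28,-78,15,-1],[0,0,0,-29,-82.3,25,-1],[0,0,0,-29,-82.3,30,-1],[0,0,0,-29,-82.3,30,-1],[0,0,0,-29,-82.3,30,-1],[0,0,0,-29,-82.3,30,-1],[0,0,0,-29,-82.3,30,-1]]])

```text
time_s: 40.87
ee_pos: [440.2, 342.5, 340.6]
orientation: [-180.0, -0.1, -25.1]
contact_force: [-0.6, -0.4, -0.9]
grip_width: 85.0
```

```bash
python3 -c "
from h import *
get_image('top')
save('wrist','w24.png')
go(440.5,342,283,-25)"
```

```text
t41.0 at [440.  342.8 340.5] [-180.   -0.  -25.] F [ 1.   -0.26 -0.29] w85.3
ROW [np.float64(-0.0), np.float64(-0.0), np.float64(-0.0), np.float64(0.7), np.float64(0.6), np.float64(57.5)] dist 58
```

View pics/w24.png

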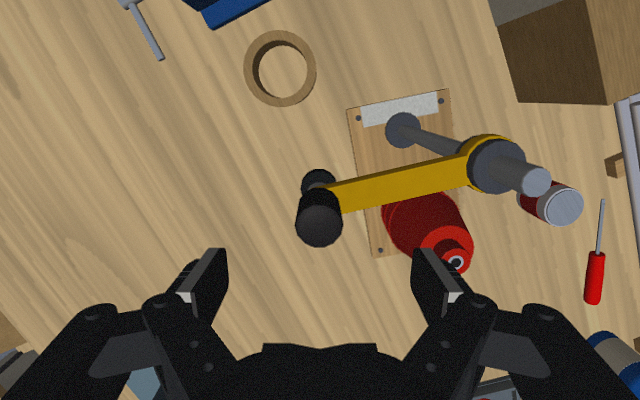

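Emit:
drive_tool(commands=[[[0,0,0,0.5,0.6,18,-1],[0,0,0,0.5,0.6,38,-1],[0,0,0,0.5,0.6,52,-1],[0,0,0,0.5,0.6,57,-1],[0,0,0,0.5,0.6,57,-1],[0,0,0,0.5,0.6,57,1],[0,0,0,0.5,0.6,57,1],[0,0,0,0.5,0.6,57,1],[0,0,0,0.5,0.6,57,1],[0,0,0,0.5,0.6,57,1]]], newtons=40)

```text
time_s: 41.8
ee_pos: [439.5, 343.0, 283.6]
orientation: [-180.0, 0.0, -25.0]
contact_force: [3.1, 0.7, 1.2]
grip_width: 28.7
```

```bash
python3 -c "
from h import *
get_image('top');get_image('top')
s=env.state();go(440.5,342,283,-25)
P=np.array([562.,318.]); p=s['ee_pos'][:2]; v=p-P; print('r',np.hypot(*v),'ang',np.degrees(np.arctan2(v[1],v[0])))
# arc rows in tool frame about P, 10 steps of 4.5 deg
R0=Ro.from_euler('xyz',s['orientation'],degrees=True)
for st in (4.5,):
  for i in range(1,11):
    a=np.radians(st*i); c,sn=np.cos(a),np.sin(a); q=P+np.array([c*v[0]-sn*v[1],sn*v[0]+c*v[1]])
    print(-st*i,R0.inv().apply([*(q-p),0]).round(1))
"
```

```text
t41.9 at [439.6 342.9 283.5] [-180.    0.  -25.] F [-1.78  0.3   1.93] w28.4
ROW [np.float64(-0.0), np.float64(0.0), np.float64(0.0), np.float64(1.2), np.float64(0.5), np.float64(0.5)] dist 1
r 124.9264390571416 ang 168.4861694981058
-4.5 [ 2.7  9.4 -0. ]
-9.0 [ 6.  18.6 -0. ]
-13.5 [10.1 27.6 -0. ]
-18.0 [14.9 36.1 -0. ]
-22.5 [20.4 44.3 -0. ]
-27.0 [26.4 52.  -0. ]
-31.5 [33.1 59.2 -0. ]
-36.0 [40.3 65.9 -0. ]
-40.5 [48.  71.9 -0. ]
-45.0 [56.1 77.4 -0. ]
```

Emit:
drive_tool(commands=[[[0,0,-4.5,2.7,9.4,0,1],[0,0,-9,6,18.6,0,1],[0,0,-13.5,10.1,27.6,0,1],[0,0,-18,14.9,36.1,0,1],[0,0,-22.5,20.4,44.3,0,1],[0,0,-27,26.4,52,0,1],[0,0,-31.5,33.1,59.2,0,1],[0,0,-36,40.3,65.9,0,1],[0,0,-40.5,48,71.9,0,1],[0,0,-45,56.1,77.4,0,1]]])

```text
time_s: 42.73
ee_pos: [458.6, 248.6, 283.5]
orientation: [-180.0, -0.1, 20.2]
contact_force: [1.3, 2.4, 1.1]
grip_width: 28.5
```

```bash
cat >> h.py <<'E'
def arc(st,n=10):
    s=env.state()
    P=np.array([562.,318.]); p=s['ee_pos'][:2]; v=p-P; print('t',s['time_s'],s['ee_pos'].round(1),s['orientation'].round(1),s['contact_force'].round(1),s['grip_width'].round(1),'r',np.hypot(*v),'ang',np.degrees(np.arctan2(v[1],v[0]))%360)
    R0=Ro.from_euler('xyz',s['orientation'],degrees=True)
    for i in range(1,n+1):
        a=np.radians(st*i); c,sn=np.cos(a),np.sin(a); q=P+np.array([c*v[0]-sn*v[1],sn*v[0]+c*v[1]])*125/np.hypot(*v)
        print(-st*i,R0.inv().apply([*(q-p),0]).round(1))
E
python3 -c "
from h import *
get_image('top');get_image('top')
arc(4.5)"
```

```text
Traceback (most recent call last):
  File "h.py", line 60, in arc
    P=np.array([562.,318.]); p=s['ee_pos'][:2]; v=p-P; print('t',s['time_s'],s['ee_pos'].round(1),s['orientation'].round(1),s['contact_force'].round(1),s['grip_width'].round(1),'r',np.hypot(*v),'ang',np.degrees(np.arctan2(v[1],v[0]))%360)
                                                                                                                                                        ^^^^^^^^^^^^^^^^^^^^^
AttributeError: 'float' object has no attribute 'round'
```

```bash
sed -i "s/s\['grip_width'\].round(1)/s['grip_width']/" h.py
python3 -c "
from h import *
arc(4.4)"
```

```text
t 42.8333 [458.8 248.1 283.2] [-180.   -0.   20.] [-0.6  1.2  2.9] 28.74057457583357 r 124.61881125727258 ang 214.12449567136335
-4.4 [ 2.3  9.3 -0. ]
-8.8 [ 5.7 18.3 -0. ]
-13.200000000000001 [ 9.8 27.  -0. ]
-17.6 [14.5 35.3 -0. ]
-22.0 [19.9 43.3 -0. ]
-26.400000000000002 [25.9 50.8 -0. ]
-30.800000000000004 [32.4 57.8 -0. ]
-35.2 [39.4 64.4 -0. ]
-39.6 [46.9 70.3 -0. ]
-44.0 [54.9 75.7 -0. ]
```

Emit:
drive_tool(commands=[[[0,0,-4.4,2.3,9.3,0,1],[0,0,-8.8,5.7,18.3,0,1],[0,0,-13.2,9.8,27,0,1],[0,0,-17.6,14.5,35.3,0,1],[0,0,-22,19.9,43.3,0,1],[0,0,-26.4,25.9,50.8,0,1],[0,0,-30.8,32.4,57.8,0,1],[0,0,-35.2,39.4,64.4,0,1],[0,0,-39.6,46.9,70.3,0,1],[0,0,-42,51,73,0,1]]])

```text
time_s: 43.67
ee_pos: [531.8, 197.0, 283.2]
orientation: [180.0, 0.0, 62.0]
contact_force: [-1.0, -3.9, 6.2]
grip_width: 28.9
```

```bash
python3 -c "
from h import *
get_image('top');get_image('top')
arc(1,4)"
```

```text
t 43.7667 [531.7 197.1 283.1] [180.    0.   61.8] [-1.5 -3.8  4.8] 28.610617589428635 r 124.66083767176194 ang 255.93032571618778
-1 [0.2 2.2 0. ]
-2 [0.8 4.3 0. ]
-3 [1.4 6.4 0. ]
-4 [2.1 8.5 0. ]
```

Emit:
drive_tool(commands=[[[0,0,-1,0.2,1.5,0,1],[0,0,-1.5,0.5,3,0,1],[0,0,-2,0.8,4.3,0,1],[0,0,-2,0.8,4.3,0,1],[0,0,-2,0.8,4.3,0,1],[0,0,-2,0.8,4.3,0,1],[0,0,-2,0.8,4.3,0,1],[0,0,-2,0.8,4.3,0,1],[0,0,-2,0.8,4.3,0,1],[0,0,-2,0.8,4.3,0,1]]])

```text
time_s: 44.6
ee_pos: [535.2, 196.2, 283.1]
orientation: [180.0, -0.0, 64.0]
contact_force: [0.3, -3.4, 5.3]
grip_width: 29.0
```

```bash
python3 -c "
from h import *
get_image('top');get_image('top')
arc(1,1)
save('wrist','w25.png')
d=save('scene','s6.png');cv2.imwrite('pics/s6z.png',cv2.resize(cv2.cvtColor(d['image'],4)[120:320,260:520],None,fx=3,fy=3))"
```

```text
t 44.7 [535.2 196.2 283.1] [180.  -0.  64.] [-0.5 -2.1  5.7] 28.907879885946222 r 124.70266897832153 ang 257.5840956195214
-1 [0.2 2.2 0. ]
```

View pics/s6z.png

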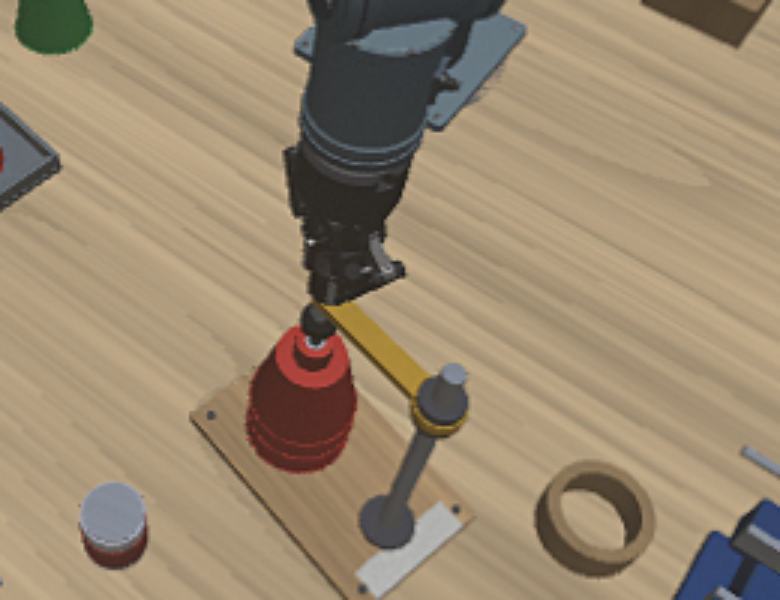

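View pics/w25.png

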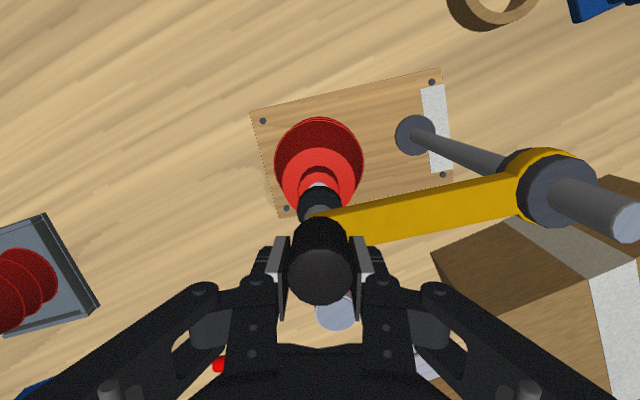

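Emit:
drive_tool(commands=[[[0,0,0,0.3,1.5,0,1],[0,0,0,0.5,3,0,1],[0,0,0,0.7,4,0,1],[0,0,0,0.8,5,0,1],[0,0,0,0.8,5,0,1],[0,0,0,0.8,5,0,1],[0,0,0,0.8,5,0,1],[0,0,0,0.8,5,0,1],[0,0,0,0.8,5,0,1],[0,0,0,0.8,5,0,1]]])

```text
time_s: 45.63
ee_pos: [537.2, 195.7, 282.5]
orientation: [-179.8, 0.1, 64.2]
contact_force: [-6.6, -1.6, 6.5]
grip_width: 28.7
```

```bash
python3 -c "
from h import *
get_image('top');get_image('top')
arc(1,1)"
```

```text
t 45.7333 [537.2 195.8 282.6] [-1.798e+02  1.000e-01  6.420e+01] [-7.  -1.9  5.7] 28.98228729321764 r 124.72227694386777 ang 258.5407006932328
-1 [ 0.3  2.2 -0. ]
```

Emit:
drive_tool(commands=[[[0,0,0,-0.5,-2,0,1],[0,0,0,-0.5,-2,4,1],[0,0,0,-0.5,-2,8,1],[0,0,0,-0.5,-2,12,1],[0,0,0,-0.5,-2,16,1],[0,0,0,-0.5,-2,20,1],[0,0,0,-0.5,-2,24,1],[0,0,0,-0.5,-2,28,1],[0,0,0,-0.5,-2,30,1],[0,0,0,-0.5,-2,30,1]]], newtons=60)

```text
time_s: 46.57
ee_pos: [536.3, 196.0, 252.5]
orientation: [-179.9, 0.0, 64.1]
contact_force: [-2.7, -1.9, 5.0]
grip_width: 28.2
```

```bash
python3 -c "
from h import *
get_image('top');get_image('top')
arc(1,1)
save('wrist','w26.png')
d=save('scene','s7.png');cv2.imwrite('pics/s7z.png',cv2.resize(cv2.cvtColor(d['image'],4)[180:300,320:440],None,fx=5,fy=5,interpolation=cv2.INTER_CUBIC))"
```

```text
t 46.6667 [536.4 196.  252.6] [-179.9    0.    64.1] [-3.2 -0.5  3.5] 28.463224909700372 r 124.67029871681275 ang 258.13477976967874
-1 [ 0.2  2.2 -0. ]
```

View pics/s7z.png

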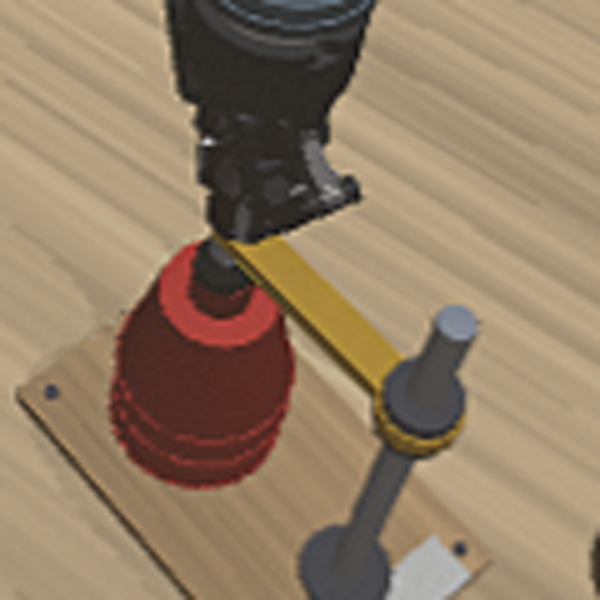

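View pics/w26.png

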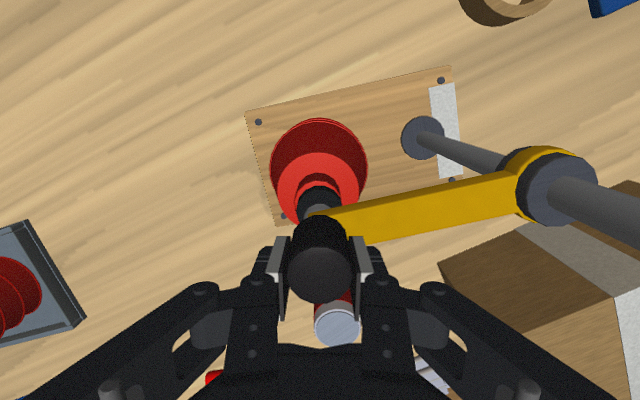

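Emit:
drive_tool(commands=[[[0,0,0,0,0,2,1],[0,0,0,0,0,4,1],[0,0,0,0,0,6,1],[0,0,0,0,0,8,1],[0,0,0,0,0,10,1],[0,0,0,0,0,12,1],[0,0,0,0,0,14,1],[0,0,0,0,0,14,1],[0,0,0,0,0,14,1],[0,0,0,0,0,14,1]]])

```text
time_s: 47.6
ee_pos: [536.8, 195.9, 239.4]
orientation: [-179.9, 0.0, 64.1]
contact_force: [-6.2, -1.1, 8.1]
grip_width: 27.8
```

```bash
python3 -c "
from h import *
get_image('top');get_image('top')
arc(1,1)
save('wrist','w27.png')
d=save('scene','s8.png');cv2.imwrite('pics/s8z.png',cv2.resize(cv2.cvtColor(d['image'],4)[180:300,320:440],None,fx=5,fy=5,interpolation=cv2.INTER_CUBIC))"
```

```text
t 47.7 [536.8 195.9 239.4] [-179.9    0.    64.1] [-6.  -0.5  8. ] 28.34516438765105 r 124.66709249176553 ang 258.3270092846275
-1 [ 0.2  2.2 -0. ]
```

View pics/s8z.png

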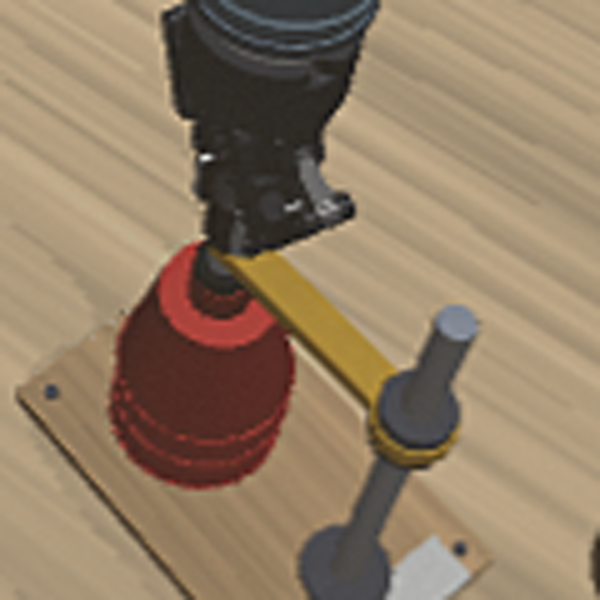

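View pics/w27.png

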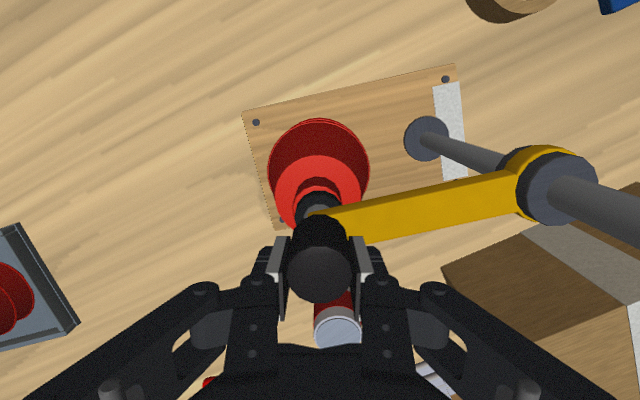

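Emit:
drive_tool(commands=[[[0,0,0,0,-0.5,1,1],[0,0,0,0,-1,2,1],[0,0,0,0,-1.5,3,1],[0,0,0,0,-1.5,3,1],[0,0,0,0,-1.5,3,1],[0,0,0,0,-1.5,3,1],[0,0,0,0,-1.5,3,1],[0,0,0,0,-1.5,3,1],[0,0,0,0,-1.5,3,1],[0,0,0,0,-1.5,3,1]]])

```text
time_s: 48.63
ee_pos: [536.4, 196.0, 236.7]
orientation: [180.0, 0.0, 64.0]
contact_force: [-5.1, -2.7, 9.8]
grip_width: 28.2
```

Emit:
drive_tool(commands=[[[0,0,0,0,0,-1,1],[0,0,0,0,0,-1,0.3],[0,0,0,0,0,-1,-0.2],[0,0,0,0,0,-1,-1],[0,0,0,0,0,-1,-1],[0,0,0,0,0,-6,-1],[0,0,0,0,0,-20,-1],[0,0,0,0,0,-45,-1],[0,0,0,0,0,-80,-1],[0,0,0,0,0,-110,-1]]])

```text
time_s: 49.47
ee_pos: [536.5, 196.1, 348.8]
orientation: [180.0, -0.1, 64.0]
contact_force: [0.3, 0.2, -0.7]
grip_width: 85.3
```

```bash
python3 -c "
from h import *
get_image('top');get_image('top')
go(420,100,340,30)
save('wrist','w28.png')"
```

```text
t49.6 at [538.3 198.1 352.3] [179.7  -0.4  64. ] F [-0.45  1.24  0.33] w85.1
ROW [np.float64(0.2), np.float64(-0.5), np.float64(34.0), np.float64(-140.1), np.float64(-63.4), np.float64(10.9)] dist 154
```

View pics/w28.png

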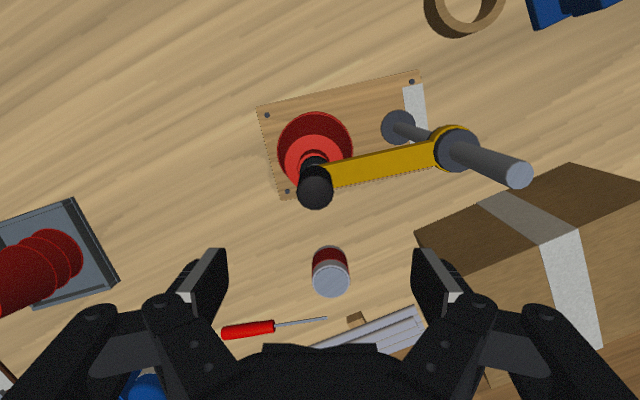

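Released cleanly; arm sits over the stack (knob at 315,192). I'll retreat, then check the height from scene and top views.

Emit:
drive_tool(commands=[[[0,0,0,-20,-9,-10,-1],[0,0,2,-45,-20,-20,-1],[0,0,6,-75,-34,-20,-1],[0,0,10,-105,-47,-20,-1],[0,0,15,-130,-59,-20,-1],[0,0,20,-140,-63,-20,-1],[0,0,26,-140,-63,-20,-1],[0,0,30,-140,-63,-20,-1],[0,0,34,-140,-63,-20,-1],[0,0,34,-140,-63,-20,-1]]])

```text
time_s: 50.45
ee_pos: [418.2, 97.3, 365.8]
orientation: [180.0, 0.0, 29.9]
contact_force: [0.3, 0.4, 0.5]
grip_width: 85.4
```

```bash
python3 -c "
from h import *
get_image('top');get_image('top')
d=save('wrist','w29.png')
d=save('scene','s9.png');cv2.imwrite('pics/s9z.png',cv2.resize(cv2.cvtColor(d['image'],4)[180:300,320:440],None,fx=5,fy=5,interpolation=cv2.INTER_CUBIC))
d=save('top','t9.png');cv2.imwrite('pics/t9z.png',cv2.resize(cv2.cvtColor(d['image'],4)[150:250,215:335],None,fx=6,fy=6,interpolation=cv2.INTER_CUBIC))
print(env.state()['ee_pos'],env.state()['orientation'])"
```

```text
[418.4546348   97.64832446 365.85375634] [-1.79982968e+02  1.70978503e-02  3.01072640e+01]
```

View pics/s9z.png

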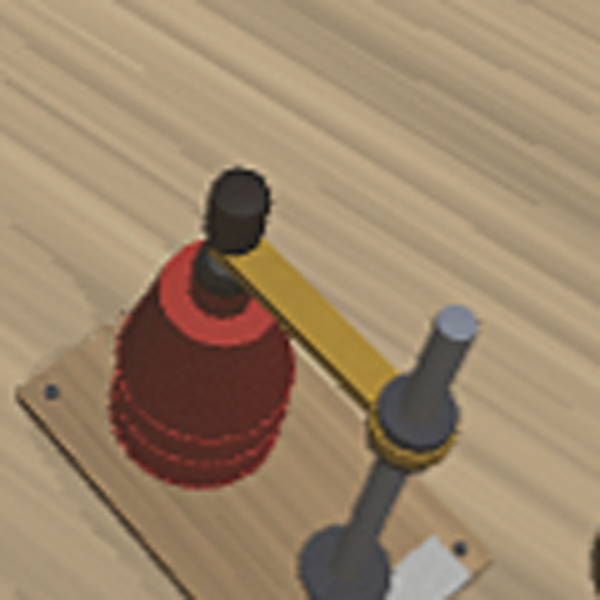

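View pics/t9z.png

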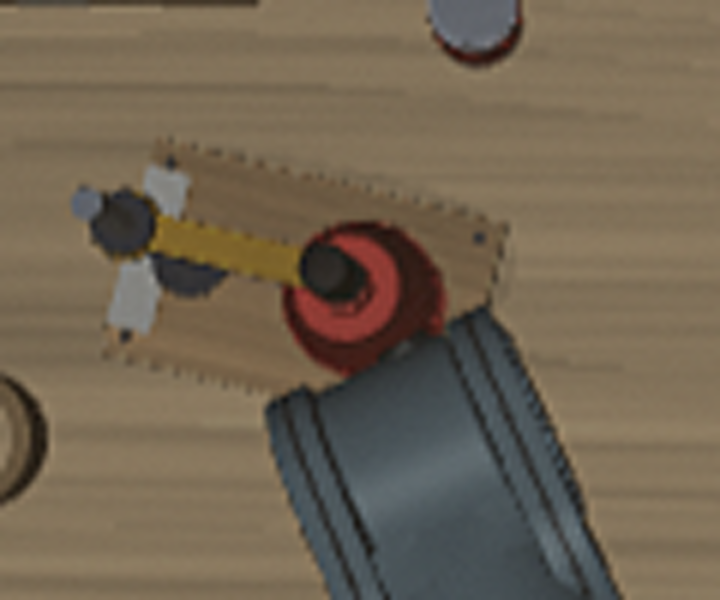

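View pics/w29.png

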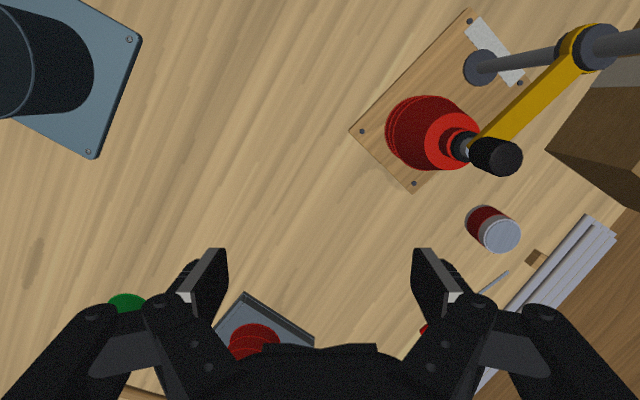

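```bash
python3 -c "
from h import *
w=dict(np.load('pics/w29.npz'));s=dict(np.load('pics/s9.npz'));t=dict(np.load('pics/t9.npz'))
for z in (260,265,270,275,280): print(z,proj(w,[536,196,z]).round(1),((proj(s,[536,196,z])-[320,180])*5).round(1),((proj(t,[536,196,z])-[215,150])*6).round(1))
for z in(318,): print('post',proj(w,[562,318,z]).round(1),((proj(s,[562,318,z])-[320,180])*5).round(1))
cv2.imwrite('pics/w29z.png',cv2.resize(cv2.cvtColor(w['image'],4)[80:200,370:550],None,fx=4,fy=4,interpolation=cv2.INTER_CUBIC))
cv2.imwrite('pics/tray.png',cv2.resize(cv2.cvtColor(s['image'],4)[120:300,200:420],None,fx=3,fy=3))
"
```

```text
260 [506.5 160.5] [238.2 192.5] [321.3 261.9]
265 [510.1 161.7] [239.4 187. ] [320.1 261. ]
270 [513.7 163. ] [240.6 181.5] [319.  260.1]
275 [517.5 164.3] [241.8 175.9] [317.8 259.2]
280 [521.4 165.7] [243.  170.2] [316.6 258.3]
post [715.8  28.1] [458.7 316.3]
```

View pics/w29z.png

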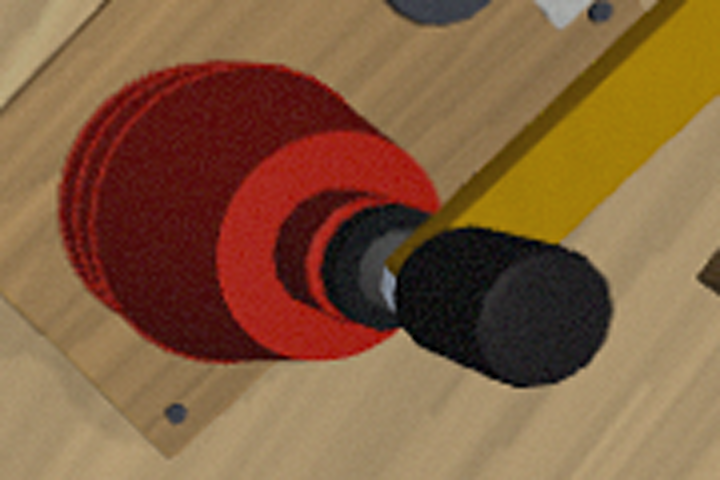

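View pics/tray.png

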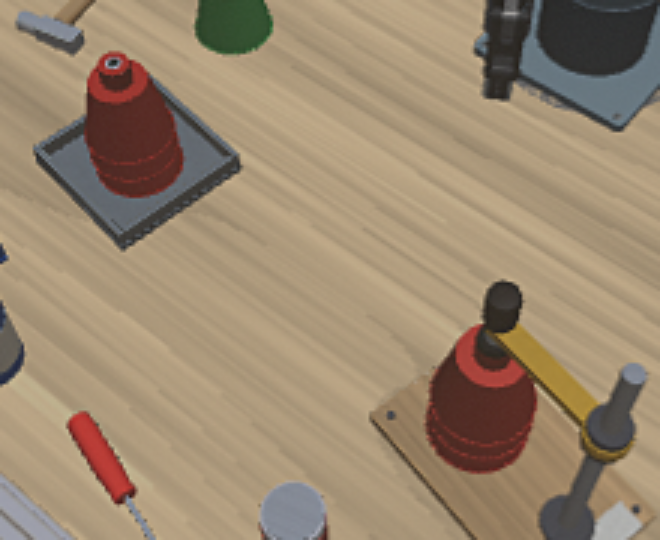

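```bash
python3 -c "
from h import *
print(env.state()['time_s'],env.job_done())"
```

```text
the job is handed in; nothing more can be done
50.7 None
```

I weighed all six shades in the gripper, stacked them by material and handed the job in at 50.7 s; no verdict was reported.

- **Aluminium:** three shades read about 1.6 to 2.1 N. They are nested on the carrier disc, with the collar axes within about 1.5 mm of the measured disc axis.
- **Steel:** three shades read about 5.1 to 5.7 N. They are nested in the grey tray at about (504, -302), within about 3 mm of its centre. Both stacks looked straight in the last scene picture.
- **Knocked shade:** one steel shade had shifted about 16 mm during the run. I measured it again before picking it up.
- **Hold-down:** I swung the arm until it met its stop, where I read about 7 N of resistance. I then pushed it down about 46 mm, and the last wrist picture shows the pad touching the top collar.
- **Left alone:** I didn't touch the tin, tape, screwdriver or bottle. In the pictures I took they stayed where they were.

**Disagreement in my checks:** the tool's travel implies the pad is compressed about 10 mm (about 3 N). The camera estimate of the knob height suggests 14 to 20 mm. From the travel and scene-camera figures (10 to 14 mm) the force is about 3 to 4 N. The wrist-camera figure, with an error of about 4 mm, gives about 6 N, which is right at the pad's hard end. I have no direct force reading for the pad.

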